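Pull the probe cassette from a headset test fixture

ROBOT

A 6-joint arm with a two-finger parallel gripper is mounted at the origin on the work surface. World frame = base frame: x ahead of the robot, y to its left, z up, the work surface at z = 0. Lengths are in m, angles in rad, forces in N, time in s.
With the tool pointing down it reaches from about 0.35 to 0.95 m from the base axis. Payload 17.4 kg.
Tool frame: the origin (TCP) lies at the very end of the fingers, on their centre line; the grasp point (between the pads) lies 19 mm behind it; z points along the fingers, x is the direction in which the jaws open and shut, and the axes are right-handed (so a half turn about z gives the same grasp; the last joint's range is limited). The gripper opens to 93 mm and grips with 3 to 60 N. Pads are 15 mm wide; open, the fingers measure 128 mm over their backs; the gripper's body (75 mm by 188 mm) begins 65 mm behind the grasp point.
Start: joints at [-1.272, 0.116, 1.442, -0, 1.584, -0.038], TCP at [0.223, -0.637, 0.219] pointing down, gripper open.
Joint ranges: [-2.83, 2.83], [-0.83, 2.19], [0.07, 2.5], [-1.14, 4.28], [0.01, 3], [-2.97, 2.97]. Speed limits (rad/s): [1.89, 1.89, 2.22, 3.14, 3.14, 3.14].

INTERFACE

Orientations are given as a 3x3 rotation matrix whose columns are the frame's x, y, z axes.
In Python, from workcell import state, get_image, calibration, job_done, recognise gives the robot as it stands.
- The arm moves only by the tool carry_out, never from a script. Its arguments are lists of equal length, an entry for each row: "jaw": the opening, from -1 (shut) to 1 (fully open), so that 0 is half open; "travel": the shift along the world's x, y, z in mm, a list of three; "turn": the turn, a rotation vector about the world's x, y, z in degrees, a list of three. In form: {"jaw": [jaw, ...], "travel": [[x, y, z], ...], "turn": [[rx, ry, rz], ...]}. A call has exactly 5 rows; each row shifts and turns the commanded pose from where the row before left it; what a row does not reach is not made up. A row lasts 1/8 s, in which the tool goes at most 62.5 mm and 10.7 degrees, less where a joint would pass 70% of its speed; a pose out of reach is approached as far as the arm can. A call with a gripper value outside its range is refused whole. The fingers move at their own pace and stop on an object; the grip force is fixed at half the most. Time passes only in rows, so rows that do not move let the fingers close, or fill a call up. It gives the time, the measured TCP pose, the force and the opening at its end, in the units of the state.
- state(): the state, without advancing time (a new reading comes with each control period).
- get_image(name): name is "side" or "top" or "wrist"; returns the picture (420x560x3 uint8, blue, green, red); there is no depth.
- calibration(name): a dict with "mtx" (3x3 intrinsics, pixels), "R" (3x3) and "t" (3): a world point X has camera coordinates R X + t. Camera axes: x right, y down, z forward; pixel columns grow to the right and rows downward; lengths in m; the calibration is good to about 2 mm. A picture is of the moment at which its call begins: read the wrist's pose just before it. calibration takes no time and is no camera call; for the wrist camera it gives the pose at the moment of the call.
- job_done(): hands the job in, once; it reports no verdict.
Trained networks look in the newest picture that a camera, given by its name, has taken for a name from the list of things; names that differ only in an ending like _2 or _b are one class to them, and where a whole thing is asked for, a point or a joint stands for the part that bears it (a point fixed in the world has none). Each returns a list of dicts, best first, with "p" (0 to 1); they miss things now and then, are a little off and sometimes report something else, mostly with a low value. They report only what shows in the picture. A call takes as long as a camera call. They do not tell look-alikes from the thing itself.
- recognise(camera, query): "centre" ([x, y, z] in m, in the coordinates of the camera as it stood for that picture, good to about 4 mm: the middle of the surface that is visible of it).
The state is a dict: "time": time; "joint_pos": joint angles; "dq": joint speeds; "tau": joint torques, N m; "position": TCP position; "eef_rot": TCP orientation; "contact_force": force on the tool from outside, world axes, zero at the start; "wrist_torque": the same for the moment, N m; "width": finger opening in m.
Only numpy, scipy, OpenCV 4.12 (cv2) and the standard library are available. Lean on these libraries where they do the work, as an engineer would, in place of code of your own. Each camera call takes 0.05 s, during which the arm holds its last target.

TASK

Take the probe cassette out of the headset test fixture for cleaning: swing the clear lid right up, press the spring latch hidden under the cassette's handle so that the cassette springs up by itself, then lift it out and stand it upright in the empty half of the grey service tray without dropping it. Close the lid again afterwards, and leave everything else on the bench where it is.

Things in the scene. Friction and masses are not known exactly. Their poses are not given: they have to be found in the camera images.
- fixture: Headset test fixture, a grey box fixed to the bench, 160 (x) x 200 (y) x 94 mm high with a flat deck. Origin on the bench under the centre of the cassette bay, x away from the robot, z up: front wall at x -45 mm, back at +115, sides at y +-100. The bay is open on top; a 36 mm wide slot in the front wall takes the cassette's handle and latch. Hinge blocks at x 100, y +-80, to z 144 mm.
- lid_hinge (a point): Middle of the lid's hinge line, fixed to the fixture at x +100 mm and 138 mm above the bench; the line runs along the fixture's y.
- lid (a joint): Angle of the clear lid: 0 closed (level, over the cassette), grows as its front edge swings up and away from the robot, 1.57 upright, stop at 1.85 rad. A stiff hinge: it stays where it is left and needs about 2 to 5 N at the rail. It starts closed or ajar by up to 0.12.
- lid_rail (a point): Middle of the lid's grab rail: a round black bar 11 mm thick, 172 mm long along the fixture's y, 170 mm from the hinge line in the lid's plane, on two thin arms 80 mm either side of its middle. The lid's front edge is 34 mm from the bar, free space between. Closed, it is 138 mm above the bench, over the cassette's handle (34 mm of room); 50 mm to either side nothing is under it.
- cassette: Probe cassette, a black block 70 (x) x 50 (y) x 75 mm high, metal plate with brass pins on top, 0.15 to 0.31 kg. Origin: centre of its underside, z up, aligned with the fixture. Seated, its underside is 55 mm above the bench and its top 35 mm stand above the deck, locked. Once the latch is pressed an ejector lifts it 10 mm and holds it up, free; lift it straight up: it clears the deck 30 mm higher.
- latch (a joint): Spring latch that locks the cassette, a steel clip: 0 at rest, grows as its pad is pressed down, stop at 0.24 rad. The cassette is free from about 0.14 to 0.16; full travel is about 9 mm at the pad and takes about 5 to 9 N. It springs back when let go and then rests at about 0.05 to 0.12 on the raised cassette.
- latch_pad (a point): Point to press, on top of the latch pad: 68 mm in front (-x) of the fixture's origin, 48 mm above the bench. The pad is 28 mm wide (y) and ends 75 mm in front of the origin with a bead 2 mm high. The handle lies 46 mm above and covers it fully, 9 mm farther to the robot's side than this point, so reach under it from the robot's side, tool leaning, pointing forward and down at about 45 degrees.
- tray: Grey service tray fixed to the bench, 250 (x) x 170 (y) mm, walls 24 mm high and 5 mm thick, floor 5 mm above the bench; a dividing wall across the middle makes a near half (its -x) and a far half, each about 117 x 160 mm inside. Origin: centre of its underside. It stands left or right of the fixture; a blue bin takes the other side.
- tray_slot (a point): Centre of the floor of the tray's empty near half, 61 mm from the tray's centre along its -x.
- nest: Another product nest, a flat black block 70 x 100 x 32 mm with two metal ears (to 45 mm), standing in the tray's far half. Leave it alone.
- bin: Blue stacking bin, 310 x 200 x 95 mm, filled with black earpieces, fixed to the bench on the other side of the fixture from the tray. Origin at the centre of its underside.
- pump_bottle: White solvent bottle with a steel pump cap, 68 mm in diameter, 123 mm high, loose, standing behind the fixture; origin at the centre of its underside. Leave it alone.
- cup: Small open steel cup, 70 mm in diameter, 50 mm high, loose; origin at the centre of its underside. Leave it alone.
- headset: Finished black neckband headset lying flat, about 140 x 125 x 22 mm, loose; origin at the centre of the band's arc, on the bench. Leave it alone.
- tape_roll: Roll of tape lying flat, 90 mm in diameter, 19 mm high, loose; origin at the centre of its underside. Leave it alone.
- screwdriver: Black-handled screwdriver lying on the bench in front of the fixture, 150 mm long, under 35 mm high, loose. Leave it alone.
- tweezers: Steel tweezers lying on the bench in front of the fixture, 115 mm long, under 12 mm high, loose. Leave it alone.
- cassette_handle (a point): Centre of the underside of the cassette's D-shaped pull handle, a flat loop that sticks out of the cassette's front face towards the robot, from 35 to 77 mm in front of its centre; 32 mm wide, 10 mm thick, its underside 40 mm above the cassette's underside. Its 18 x 18 mm window lets the latch pad below be seen from above but is too small for fingers.
There are look-alikes about, which are no part of the job. Leave any green look-alike of the cassette alone.

How it is judged:
By the outcome, as a careful person would: the job done as asked, in the order asked, and still so for the second after the job is handed in, with the robot touching nothing.
It also fails if it takes over 72 s, if anything falls off the work surface, if the arm or the gripper's body presses on something with over 40 N, if the wrist force passes 120 N, or if a joint passes its speed limit or range.

## Working session

There is one attempt and no reset: what is moved stays moved. The work goes in short steps, Python scripts to look and compute and a tool call to move; the robot and the scene stay as the last step left them, time stands still between calls to the robot, and variables do not carry over. Pictures are saved under pics/ and viewed, and the job is handed in when it is done.

Besides the shell and the picture viewer there is one more tool, called after "Emit:" as name(argument=value, ...) on one line, values as JSON. carry_out: Moves the arm, as the interface text tells. Its arguments: {"type":"object","properties":{"jaw":{"type":"array","items":{"type":"number"}},"travel":{"type":"array","items":{"type":"array","items":{"type":"number"}}},"turn":{"type":"array","items":{"type":"array","items":{"type":"number"}}}},"required":["jaw","travel","turn"]}

```bash
ls; mkdir -p pics
python3 - <<'E'
from workcell import *
import cv2,numpy as np
print(state())
for c in ("side","top"):
    im=get_image(c); cv2.imwrite(f"pics/{c}0.png",im)
    k=calibration(c); print(c,k)
    R=np.array(k["R"]);t=np.array(k["t"])
    for q in ["fixture","lid_rail","cassette","cassette_handle","latch_pad","tray","nest","bin","pump_bottle","cup","headset","tape_roll","screwdriver","tweezers"]:
        for r in recognise(c,q)[:3]:
            X=R.T@(np.array(r["centre"])-t); print(c,q,round(r["p"],2),X.round(3))
print(state()["time"])
E
```

```text
pics
{'time': 0.0, 'joint_pos': array([-1.27182349e+00,  1.16487610e-01,  1.44223729e+00,  3.98607064e-06,
        1.58402287e+00, -3.77886770e-02]), 'dq': array([-0.00059284, -0.00097124, -0.00120372, -0.00067285,  0.00022995,
        0.0007215 ]), 'tau': array([-3.70359325e-03, -7.21268034e+01, -6.22600150e+01,  7.77387572e-02,
        2.37951876e-02, -1.03104912e-04]), 'position': array([ 0.2229823 , -0.63689238,  0.21792146]), 'eef_rot': array([[ 3.30432108e-01, -9.43829703e-01, -3.36416512e-04],
       [-9.43829057e-01, -3.30432276e-01,  1.10504516e-03],
       [-1.15413732e-03, -4.76227216e-05, -9.99999333e-01]]), 'contact_force': array([-0.22429632, -0.3776163 ,  0.90436173]), 'wrist_torque': array([-0.05379646,  0.01997859, -0.06021085]), 'width': 0.09277959532722777}
side {'mtx': array([[470.09264311,   0.        , 270.49283101],
       [  0.        , 470.09264311, 212.97248114],
       [  0.        ,   0.        ,   1.        ]]), 'R': array([[-0.95703694, -0.28996443,  0.00096001],
       [-0.15173668,  0.49798502, -0.8538073 ],
       [ 0.24709568, -0.81727079, -0.5205883
[... 1415 characters left out ...]
cassette_handle 0.84 [0.279 0.309 0.079]
top cassette_handle 0.8 [0.558 0.183 0.075]
top cassette_handle 0.73 [ 0.477 -0.046  0.103]
top latch_pad 0.38 [ 0.472 -0.05   0.049]
top tray 0.96 [0.497 0.377 0.008]
top nest 0.74 [ 0.478 -0.043  0.106]
top nest 0.71 [0.581 0.35  0.036]
top nest 0.52 [ 0.473 -0.046  0.052]
top bin 0.75 [ 0.481 -0.355  0.059]
top bin 0.17 [0.414 0.119 0.007]
top pump_bottle 0.59 [0.721 0.165 0.109]
top pump_bottle 0.39 [0.5   0.374 0.005]
top cup 0.64 [0.719 0.298 0.031]
top headset 0.81 [ 0.792 -0.033  0.013]
top headset 0.16 [0.579 0.348 0.038]
top tape_roll 0.95 [ 0.734 -0.237  0.016]
top tape_roll 0.45 [0.416 0.12  0.006]
top tweezers 0.74 [0.413 0.118 0.002]
1.5
```

View pics/side0.png

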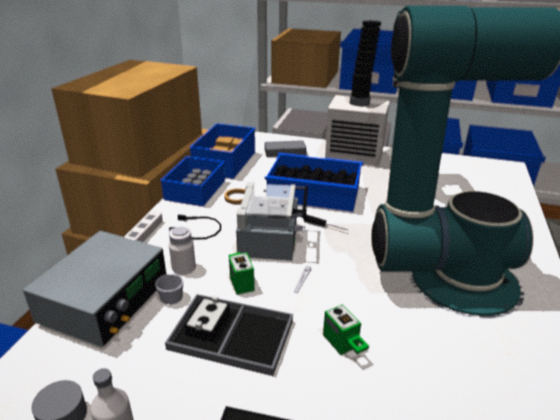

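View pics/top0.png

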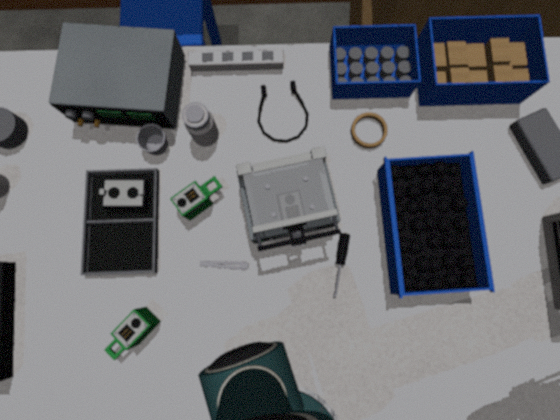

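The two green blocks are look-alikes: top (195,197) and (132,332). The real cassette is under the lid at top (296,234), with its black handle at the front. I'll enlarge both views to check this.

Run:
```python
import cv2
a=cv2.imread("pics/top0.png")[140:260,225:365]; cv2.imwrite("pics/topc.png",cv2.resize(a,None,fx=5,fy=5,interpolation=cv2.INTER_CUBIC))
a=cv2.imread("pics/side0.png")[170:270,220:360]; cv2.imwrite("pics/sidec.png",cv2.resize(a,None,fx=5,fy=5,interpolation=cv2.INTER_CUBIC))
a=cv2.imread("pics/top0.png")[160:280,70:190]; cv2.imwrite("pics/trayc.png",cv2.resize(a,None,fx=5,fy=5,interpolation=cv2.INTER_CUBIC))
```

```text
(no output)
```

View pics/topc.png

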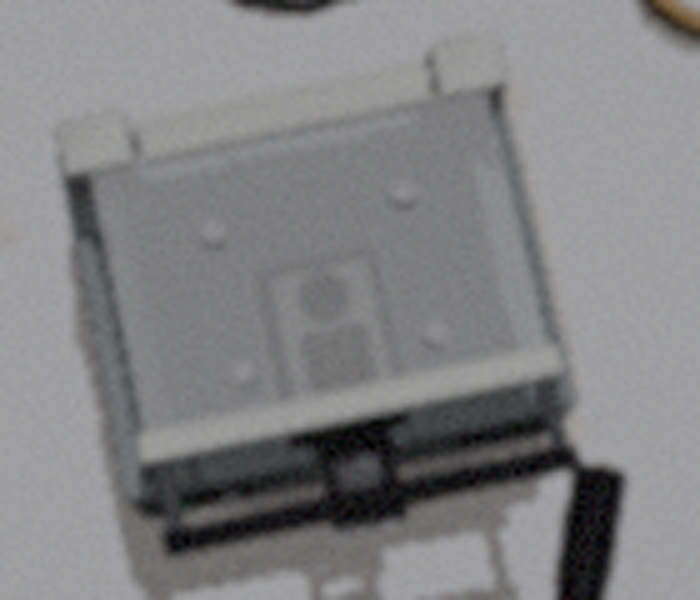

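View pics/sidec.png

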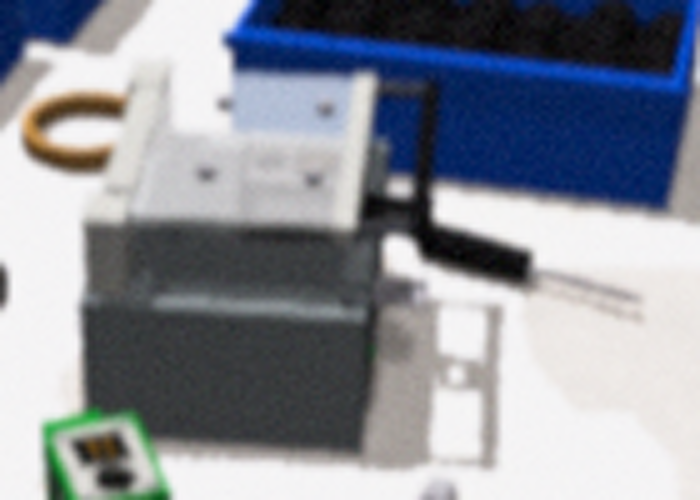

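View pics/trayc.png

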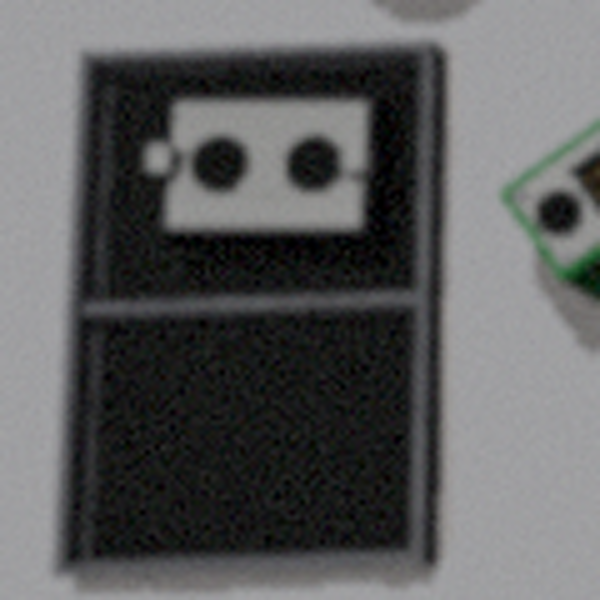

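```bash
cat > h.py <<'E'
import numpy as np,cv2
from workcell import *
def proj(cal,P):
    P=np.atleast_2d(P); c=P@np.array(cal["R"]).T+np.array(cal["t"]); q=c@np.array(cal["mtx"]).T
    return q[:,:2]/q[:,2:]
def rz(a): c,s=np.cos(a),np.sin(a); return np.array([[c,-s,0],[s,c,0],[0,0,1.]])
def fx(p,pts): return np.atleast_2d(pts)@rz(p[2]).T+np.array([p[0],p[1],0])
def rail(l,y): return [.1-.17*np.cos(l),y,.138+.17*np.sin(l)]
E
cat > fit.py <<'E'
from h import *
from scipy.optimize import least_squares
T=calibration("top");S=calibration("side")
tc=lambda x,y:(225+(x+.5)/5-.5,140+(y+.5)/5-.5)
sc=lambda x,y:(220+(x+.5)/5-.5,170+(y+.5)/5-.5)
def res(p):
    l=p[3]; r=[]
    for cal,pt,px in [(T,rail(l,.086),tc(167,541)),(T,rail(l,-.086),tc(575,457)),(T,[.1,.08,.144],tc(97,143)),(T,[.1,-.08,.144],tc(469,66)),(S,rail(l,-.086),sc(436,84)),(S,[-.045,.1,.094],sc(367,303)),(S,[.115,.1,.094],sc(85,296)),(S,[-.045,.1,0],sc(362,460))]:
        r+=list(proj(cal,fx(p,pt))[0]-px)
    return r
s=least_squares(res,[.5,-.04,.2,.05],loss="soft_l1"); print(s.x, np.round(res(s.x),1).reshape(-1,2))
p=s.x;l=p[3]
for n,cal,b in (("top",T,(225,140)),("side",S,(220,170))):
    im=cv2.imread(f"pics/{n}0.png"); im=cv2.resize(im,None,fx=5,fy=5,interpolation=cv2.INTER_CUBIC)
    def poly(pts,c,cl=True):
        q=((proj(cal,fx(p,pts))+.5)*5-.5).astype(int); cv2.polylines(im,[q.reshape(-1,1,2)],cl,c,1)
    for z in(0,.094): poly([[-.045,-.1,z],[.115,-.1,z],[.115,.1,z],[-.045,.1,z]],(0,255,0))
    poly([rail(l,-.086),rail(l,.086)],(0,0,255))
    poly([[.1,-.08,.138],[.1,.08,.138]],(0,0,255))
    z=.13; poly([[-.035,-.025,z],[.035,-.025,z],[.035,.025,z],[-.035,.025,z]],(255,0,0))
    z=.105; poly([[-.035,-.016,z],[-.077,-.016,z],[-.077,.016,z],[-.035,.016,z]],(255,0,255))
    x,y=b; cv2.imwrite(f"pics/fit_{n}.png",im[y*5:y*5+600,x*5:x*5+700])
E
python3 fit.py
```

```text
[ 0.52309835 -0.03689758  0.18483025  0.00442401] [[-0.3  1.3]
 [ 0.7  0.2]
 [-0.1  0.2]
 [ 0.4 -0. ]
 [-1.1 -0. ]
 [-0.2  2.3]
 [-1.8  0.1]
 [-0.1 -1.4]]
```

View pics/fit_top.png

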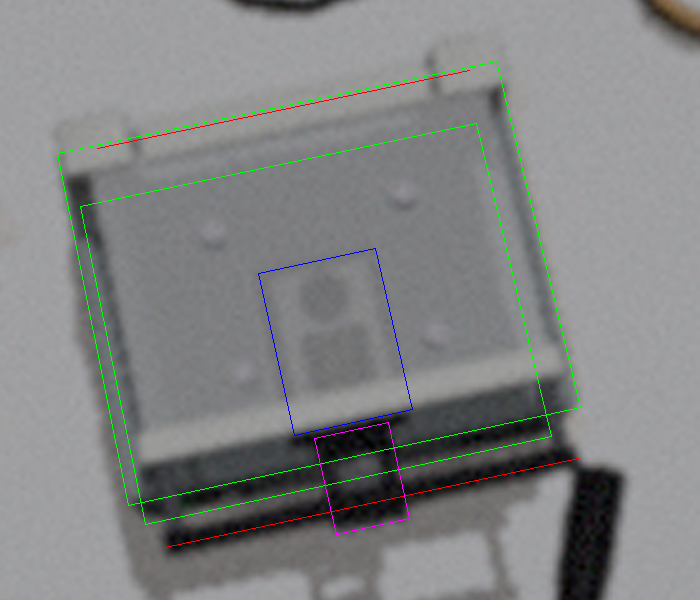

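View pics/fit_side.png

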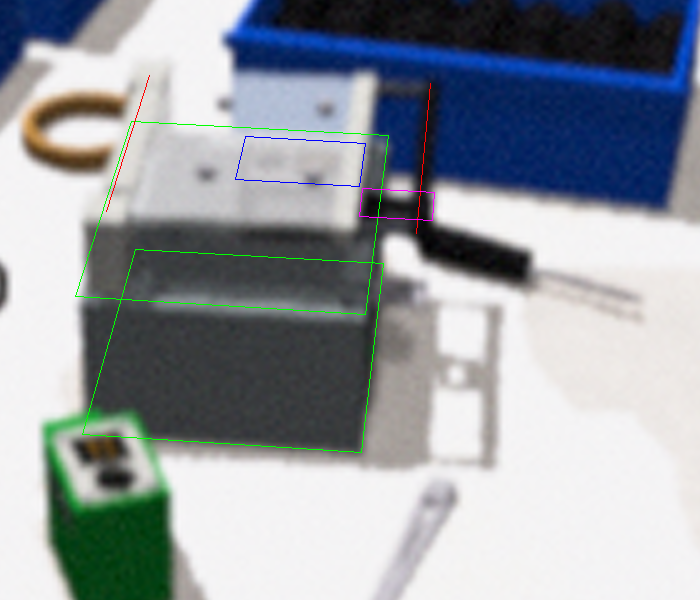

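Emit:
carry_out(jaw=[0, -0.48, -0.48, -0.48, -0.48], travel=[[18, 56, 18], [18, 56, 18], [18, 56, 18], [18, 56, 18], [18, 56, 18]], turn=[[0, 0, 8.1], [0, 0, 8.1], [0, 0, 8.1], [0, 0, 8.1], [0, 0, 8.1]])

```text
time: 2.12
position: [0.3132, -0.3552, 0.3094]
eef_rot: [[0.866, -0.499, 0.0], [-0.499, -0.866, -0.0], [0.001, 0.0, -1.0]]
contact_force: [1.2, -0.5, 0.9]
width: 0.0476
```

Emit:
carry_out(jaw=[-0.48, -0.48, -0.48, -0.48, -0.48], travel=[[18, 56, 10], [18, 56, 10], [18, 56, 10], [18, 56, 10], [18, 56, 10]], turn=[[0, 0, 8.1], [0, 0, 8.1], [0, 0, 8.1], [0, 0, 8.1], [0, 0, 8.1]])

```text
time: 2.75
position: [0.4031, -0.0752, 0.3593]
eef_rot: [[0.983, 0.183, 0.001], [0.183, -0.983, -0.0], [0.001, 0.0, -1.0]]
contact_force: [0.8, -0.0, -0.4]
width: 0.0242
```

Run:
```python
from h import *
s=state();print(s["time"],s["position"],s["eef_rot"],s["width"])
k=calibration("wrist");cv2.imwrite("pics/w1.png",get_image("wrist"));np.savez("w1.npz",**k)
print(k, -np.array(k["R"]).T@k["t"])
```

```text
2.75 [ 0.40305511 -0.07516992  0.35928179] [[ 9.83083750e-01  1.83153730e-01  1.02575535e-03]
 [ 1.83154053e-01 -9.83084198e-01 -2.29290145e-04]
 [ 9.66408526e-04  4.13282664e-04 -9.99999448e-01]] 0.024176428113464436
{'mtx': array([[291.55931602,   0.        , 279.5943389 ],
       [  0.        , 291.55931602, 213.25128729],
       [  0.        ,   0.        ,   1.        ]]), 'R': array([[ 9.83036295e-01,  1.83410268e-01,  5.63345907e-04],
       [ 1.75413887e-01, -9.41065777e-01,  2.89180172e-01],
       [ 5.35687584e-02, -2.84175786e-01, -9.57274522e-01]]), 't': array([-0.38220092, -0.21699216,  0.48371907])} [0.38786858 0.00335693 0.52601708]
```

View pics/w1.png

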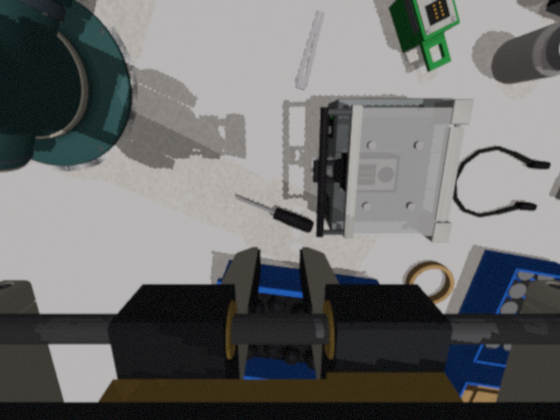

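Run:
```python
import cv2
a=cv2.imread("pics/w1.png")[85:255,290:490]; cv2.imwrite("pics/w1c.png",cv2.resize(a,None,fx=3.5,fy=3.5,interpolation=cv2.INTER_CUBIC))
```

```text
(no output)
```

View pics/w1c.png

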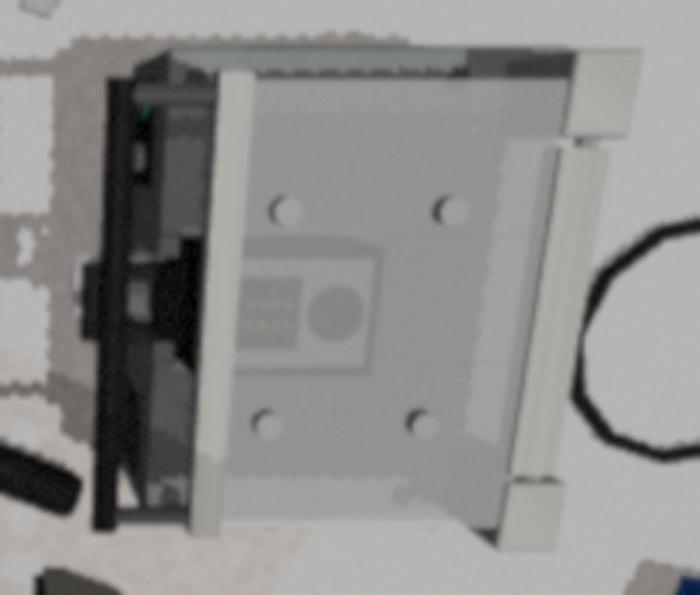

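```bash
cat > fit2.py <<'E'
from h import *
from scipy.optimize import least_squares
T=calibration("top");S=calibration("side");W=dict(np.load("w1.npz"))
tc=lambda x,y:(225+(x+.5)/5-.5,140+(y+.5)/5-.5)
sc=lambda x,y:(220+(x+.5)/5-.5,170+(y+.5)/5-.5)
wc=lambda x,y:(290+(x+.5)/3.5-.5,85+(y+.5)/3.5-.5)
def res(p):
    l=p[3]; r=[]
    for cal,pt,px in [(T,rail(l,.086),tc(167,541)),(T,rail(l,-.086),tc(575,457)),(T,[.1,.08,.144],tc(97,143)),(T,[.1,-.08,.144],tc(469,66)),(S,rail(l,-.086),sc(436,84)),(S,[-.045,.1,.094],sc(367,303)),(S,[-.045,.1,0],sc(362,460)),
      (W,rail(l,.086),wc(120,80)),(W,rail(l,-.086),wc(104,528)),(W,[.1,.08,.144],wc(605,95)),(W,[.1,-.08,.144],wc(532,515)),(W,[-.045,.1,.094],wc(172,48)),(W,[.035,.025,.13],wc(378,250)),(W,[.035,-.025,.13],wc(369,370))]:
        d=proj(cal,fx(p,pt))[0]-px; r+=list(d)
    return r
s=least_squares(res,[.5,-.04,.2,.05],loss="soft_l1"); print(s.x, np.round(res(s.x),1).reshape(-1,2))
np.save("fix.npy",s.x); p=s.x
for y in(.05,-.05): print(fx(p,rail(p[3],y)))
im=cv2.resize(cv2.imread("pics/w1.png"),None,fx=3.5,fy=3.5)
def poly(pts,c,cl=True):
    q=((proj(W,fx(p,pts))+.5)*3.5-.5).astype(int); cv2.polylines(im,[q.reshape(-1,1,2)],cl,c,1)
for z in(0,.094): poly([[-.045,-.1,z],[.115,-.1,z],[.115,.1,z],[-.045,.1,z]],(0,255,0))
poly([rail(p[3],-.086),rail(p[3],.086)],(0,0,255))
z=.13; poly([[-.035,-.025,z],[.035,-.025,z],[.035,.025,z],[-.035,.025,z]],(255,0,0))
z=.105; poly([[-.035,-.016,z],[-.077,-.016,z],[-.077,.016,z],[-.035,.016,z]],(255,0,255))
cv2.imwrite("pics/fitw.png",im[290:890,1015:1715])
E
python3 fit2.py
```

```text
[ 0.52361981 -0.0365499   0.18678192  0.00159713] [[-0.4  1.2]
 [ 0.5 -0.1]
 [-0.4  0.1]
 [ 0.1 -0.3]
 [-1.3  0.1]
 [-0.4  2.3]
 [-0.2 -1.4]
 [ 0.2 -0.4]
 [-0.3  0.1]
 [-0.7 -0.2]
 [-0.2  1. ]
 [-0.9 -0.2]
 [ 2.1 -0.4]
 [ 0.4  1.8]]
[[ 4.45552650e-01 -4.18354219e-04  1.38271511e-01]]
[[ 0.46412243 -0.09867905  0.13827151]]
```

View pics/fitw.png

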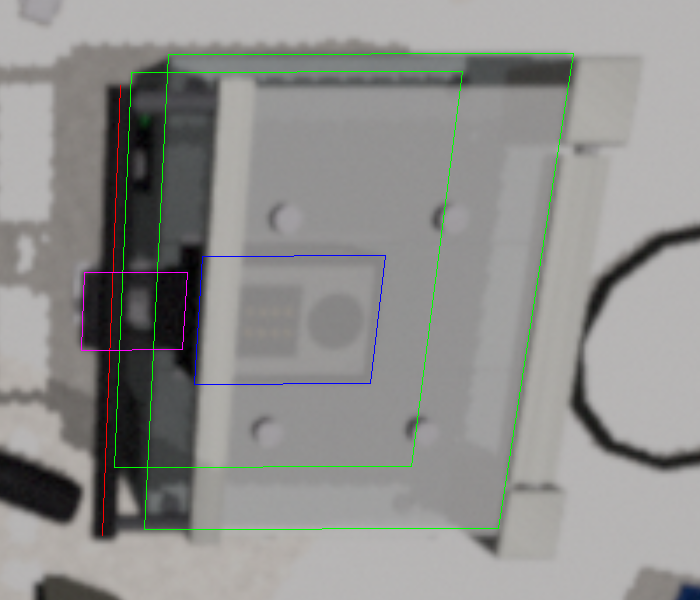

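Emit:
carry_out(jaw=[-0.48, -0.48, -0.48, -0.48, -0.48], travel=[[30, -12, -30], [31, -12, -30], [0, 0, -50], [0, 0, -50], [0, 0, -45]], turn=[[0, 0, 0], [0, 0, 0], [0, 0, 0], [0, 0, 0], [0, 0, 0]])

```text
time: 3.42
position: [0.4638, -0.1011, 0.1519]
eef_rot: [[0.984, 0.179, -0.0], [0.179, -0.984, 0.0], [-0.0, -0.0, -1.0]]
contact_force: [0.0, -0.5, 1.1]
width: 0.0241
```

Run:
```python
from h import *
k=calibration("wrist");im=get_image("wrist");s=state()
cv2.imwrite("pics/w2.png",im)
p=np.load("fix.npy");print(s["position"],rz(p[2]).T@(s["position"]-[p[0],p[1],0]))
print(proj(k,fx(p,[rail(0,-.05),rail(0,-.086),rail(0,.086)])))
```

```text
[ 0.46186024 -0.10055867  0.1460535 ] [-0.07257167 -0.05142685  0.1460535 ]
[[281.42141139 246.32528531]
 [281.68191694 293.49582415]
 [280.12433035  11.45883799]]
```

View pics/w2.png

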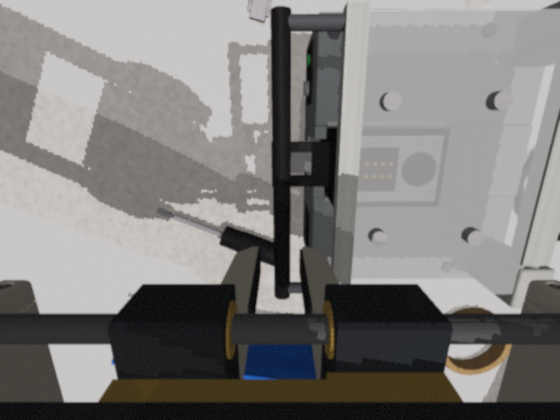

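The bar runs down column 281, centred between the fingertips, so I'll lower and close.

Emit:
carry_out(jaw=[-0.48, -0.48, -1, -1, -1], travel=[[2, 1, -13], [0, 0, -13], [0, 0, 0], [0, 0, 0], [0, 0, 0]], turn=[[0, 0, 0], [0, 0, 0], [0, 0, 0], [0, 0, 0], [0, 0, 0]])

```text
time: 4.1
position: [0.4651, -0.1004, 0.1281]
eef_rot: [[0.984, 0.179, -0.003], [0.179, -0.984, -0.001], [-0.003, 0.0, -1.0]]
contact_force: [-12.1, -2.4, 0.8]
width: 0.0102
```

Emit:
carry_out(jaw=[-0.48, -0.48, -0.48, -1, -1], travel=[[0, 0, 0], [-1, 0, -5], [-1, 0, -4], [0, 0, 0], [0, 0, 0]], turn=[[0, 0, 0], [0, 0, 0], [0, 0, 0], [0, 0, 0], [0, 0, 0]])

```text
time: 4.72
position: [0.465, -0.0999, 0.119]
eef_rot: [[0.984, 0.179, 0.003], [0.179, -0.984, 0.0], [0.003, 0.0, -1.0]]
contact_force: [-0.5, -0.9, -3.3]
width: 0.0103
```

Run:
```python
from h import *
p=np.load("fix.npy");s=state();x0=s["position"]
print(x0,s["contact_force"],s["width"])
n=24;e=1.72;a=np.linspace(0,e,n+1)
P=np.array([fx(p,rail(t,-.05))[0] for t in a])*1000
print(np.diff(np.vstack([[0,0,0],np.round(P-P[0])]),axis=0)[1:].astype(int).tolist())
```

```text
[ 0.46496184 -0.09991802  0.11895774] [-0.47705029 -0.86821979 -3.26062693] 0.010312978939874153
[[0, 0, 12], [2, 0, 12], [2, 1, 12], [3, 0, 12], [4, 1, 12], [4, 1, 11], [6, 1, 11], [6, 1, 10], [7, 1, 10], [7, 2, 10], [8, 1, 9], [9, 2, 8], [9, 2, 7], [10, 2, 7], [11, 2, 7], [10, 2, 5], [11, 2, 5], [12, 2, 3], [11, 2, 3], [12, 2, 2], [12, 2, 2], [12, 3, 0], [12, 2, -1], [12, 2, -1]]
```

Emit:
carry_out(jaw=[-1, -1, -1, -1, -1], travel=[[0, 0, 12], [2, 0, 12], [2, 1, 12], [3, 0, 12], [4, 1, 12]], turn=[[0, 0, 0], [0, 0, 0], [0, 0, 0], [0, 0, 0], [0, 0, 0]])

```text
time: 5.35
position: [0.4765, -0.0977, 0.1786]
eef_rot: [[0.984, 0.179, 0.003], [0.179, -0.984, 0.001], [0.003, -0.0, -1.0]]
contact_force: [23.3, 1.1, -15.6]
width: 0.0101
```

Emit:
carry_out(jaw=[-1, -1, -1, -1, -1], travel=[[4, 1, 11], [6, 1, 11], [6, 1, 10], [7, 1, 10], [7, 2, 10]], turn=[[0, 0, 0], [0, 0, 0], [0, 0, 0], [0, 0, 0], [0, 0, 0]])

```text
time: 5.98
position: [0.5066, -0.0918, 0.2284]
eef_rot: [[0.984, 0.179, 0.001], [0.179, -0.984, 0.001], [0.001, -0.001, -1.0]]
contact_force: [32.4, -3.4, -34.2]
width: 0.0102
```

Emit:
carry_out(jaw=[-1, -1, -1, -1, -1], travel=[[10, 1, 6], [10, 2, 7], [9, 2, 7], [10, 2, 6], [11, 2, 6]], turn=[[0, 0, 0], [0, 0, 0], [0, 0, 0], [0, 0, 0], [0, 0, 0]])

```text
time: 6.6
position: [0.5545, -0.0834, 0.2661]
eef_rot: [[0.984, 0.178, 0.001], [0.178, -0.984, -0.001], [0.0, 0.001, -1.0]]
contact_force: [-15.5, 1.5, 18.0]
width: 0.0099
```

Run:
```python
from h import *
p=np.load("fix.npy");s=state();x0=s["position"];print(x0,s["contact_force"])
a=np.linspace(1.08,1.74,11)[1:]
P=np.array([fx(p,[.1-.1672*np.cos(t),-.05,.119+.1672*np.sin(t)])[0] for t in a])
print(np.diff(np.vstack([np.zeros(3),np.round((P-x0)*1000)]),axis=0).astype(int).tolist())
```

```text
[ 0.55452992 -0.08336821  0.26605043] [-15.47293373   1.52506905  17.99158005]
[[9, 3, 5], [10, 2, 5], [10, 2, 3], [11, 2, 3], [10, 2, 2], [11, 2, 1], [11, 2, 1], [11, 2, 0], [11, 2, -1], [10, 2, -1]]
```

Emit:
carry_out(jaw=[-1, -1, -1, -1, -1], travel=[[9, 2, 6], [10, 2, 5], [10, 2, 4], [11, 2, 3], [10, 2, 2]], turn=[[0, 0, 0], [0, 0, 0], [0, 0, 0], [0, 0, 0], [0, 0, 0]])

```text
time: 7.22
position: [0.6052, -0.0737, 0.2838]
eef_rot: [[0.984, 0.178, 0.0], [0.178, -0.984, -0.001], [-0.0, 0.001, -1.0]]
contact_force: [-4.8, -5.3, 4.0]
width: 0.01
```

Emit:
carry_out(jaw=[-1, -1, -1, -1, -1], travel=[[11, 2, 1], [11, 2, 0], [11, 2, 0], [10, 2, -1], [10, 2, -2]], turn=[[0, 0, 0], [0, 0, 0], [0, 0, 0], [0, 0, 0], [0, 0, 0]])

```text
time: 7.85
position: [0.6586, -0.0636, 0.2823]
eef_rot: [[0.984, 0.178, 0.002], [0.178, -0.984, -0.001], [0.002, 0.002, -1.0]]
contact_force: [-0.8, -3.7, 8.8]
width: 0.0104
```

Run:
```python
from h import *
s=state();cv2.imwrite("pics/s3.png",get_image("side")[60:300,150:450]);print(s["contact_force"])
```

```text
[-0.81531403 -3.65161113  8.7506254 ]
```

View pics/s3.png

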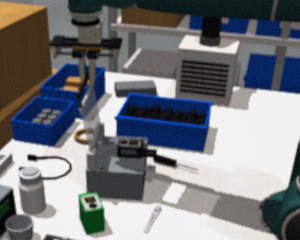

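Emit:
carry_out(jaw=[-0.48, -0.48, -0.48, -0.48, -0.48], travel=[[0, 0, 0], [0, 0, 0], [0, 0, 30], [0, 0, 35], [-40, 0, 0]], turn=[[0, 0, 0], [0, 0, 0], [0, 0, 0], [0, 0, 0], [0, 0, 10]])

```text
time: 8.52
position: [0.619, -0.0632, 0.3474]
eef_rot: [[0.937, 0.35, 0.002], [0.35, -0.937, -0.0], [0.002, 0.001, -1.0]]
contact_force: [0.1, -0.2, 0.1]
width: 0.0242
```

Emit:
carry_out(jaw=[-0.48, -0.48, -1, -1, -1], travel=[[-50, 0, 0], [-50, 0, 0], [-50, 0, -10], [-50, 0, -10], [-50, 0, -10]], turn=[[0, 0, 10], [0, 0, 10], [0, 0, 10], [0, 0, 10], [0, 0, 10]])

```text
time: 9.15
position: [0.3663, -0.0629, 0.3152]
eef_rot: [[0.331, 0.943, 0.0], [0.943, -0.331, 0.0], [0.0, 0.0, -1.0]]
contact_force: [-1.0, -0.6, 0.2]
width: 0.0012
```

Run:
```python
from h import *
s=state();print(s["position"],s["joint_pos"].round(2),s["width"]);cv2.imwrite("pics/s4.png",get_image("side")[60:300,150:450])
```

```text
[ 0.36631854 -0.06286807  0.31516342] [-0.24 -0.57  1.86  0.    1.85 -1.47] 0.0011559504234894065
```

View pics/s4.png

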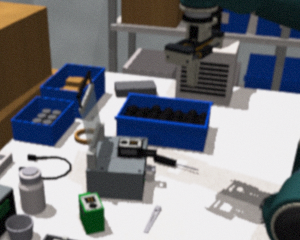

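Emit:
carry_out(jaw=[-1, -1, -1, -1, -1], travel=[[10, 0, 0], [10, 0, 0], [10, 0, 0], [0, 0, 0], [0, 0, -5]], turn=[[0, 0, 10], [0, 0, 10], [0, 0, 10], [1.7, -8.85, 0], [1.7, -8.85, 0]])

```text
time: 9.82
position: [0.3986, -0.0628, 0.311]
eef_rot: [[-0.18, 0.934, 0.308], [0.984, 0.17, 0.059], [0.003, 0.314, -0.949]]
contact_force: [-0.9, -0.2, 0.8]
width: 0.0003
```

Emit:
carry_out(jaw=[-1, -1, -1, -1, -1], travel=[[0, 0, -20], [0, 0, -20], [0, 0, -20], [0, 0, 0], [0, 0, 0]], turn=[[1.7, -8.85, 0], [1.7, -8.85, 0], [1.7, -8.85, 0], [0, 0, 0], [0, 0, 0]])

```text
time: 10.45
position: [0.4529, -0.0895, 0.2569]
eef_rot: [[-0.202, 0.719, 0.665], [0.979, 0.129, 0.157], [0.027, 0.683, -0.73]]
contact_force: [0.1, -0.2, 1.0]
width: 0.0004
```

Run:
```python
from h import *
s=state();p=np.load("fix.npy")
k=calibration("wrist");cv2.imwrite("pics/w5.png",get_image("wrist"));np.savez("w5.npz",**k)
print(rz(p[2]).T@(s["position"]-[p[0],p[1],0]),(rz(p[2]).T@s["eef_rot"]).round(3),s["joint_pos"].round(2))
print(proj(k,fx(p,[[-.068,0,.048],[-.077,.016,.095],[-.077,-.016,.095]])), -k["R"].T@k["t"])
```

```text
[-0.07931518 -0.0389425   0.25689279] [[-0.016  0.731  0.682]
 [ 0.999 -0.007  0.031]
 [ 0.027  0.683 -0.73 ]] [-0.59 -0.83  2.22  0.56  1.24 -2.4 ]
[[312.3965149   70.17745254]
 [335.18817373  92.68764643]
 [300.44449242  92.83770196]] [ 0.28420234 -0.1269943   0.32375115]
```

View pics/w5.png

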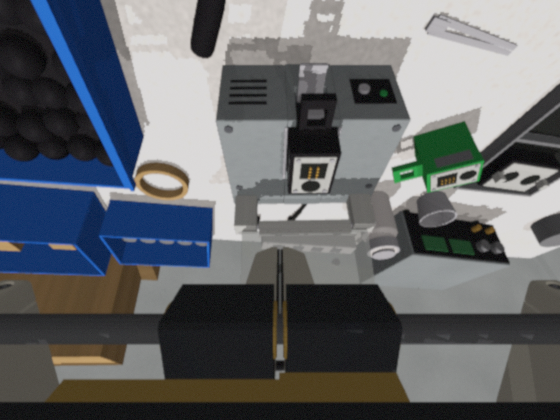

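```bash
cat > kin.py <<'E'
import numpy as np
from scipy.spatial.transform import Rotation as Ro
from scipy.optimize import least_squares
def fk(k,q):
    a,d1,L2,e,L3,Lt,oy=k
    T=np.zeros(3);R=np.eye(3)
    def rot(ax,an):
        nonlocal R; R=R@Ro.from_euler(ax,an).as_matrix()
    def tr(x,y,z):
        nonlocal T; T=T+R@np.array([x,y,z])
    rot('z',q[0]);tr(a,oy,d1);rot('y',q[1]);tr(0,0,L2);rot('y',q[2]);tr(e,0,L3);rot('z',q[3]);rot('y',q[4]);tr(0,0,Lt);rot('z',q[5])
    return T,R
lo=np.array([-2.83,-.83,.07,-1.14,.01,-2.97]);hi=np.array([2.83,2.19,2.5,4.28,3,2.97])
def ik(k,P,R,q0):
    def f(q):
        t,r=fk(k,q); return np.r_[(t-P)*10,(r-R).ravel()]
    s=least_squares(f,np.clip(q0,lo+1e-3,hi-1e-3),bounds=(lo,hi)); return s.x,np.abs(f(s.x)).max()
E
python3 - <<'E'
from kin import *
from workcell import state
s=state()
D=[([-1.27182349e+00,  1.16487610e-01,  1.44223729e+00,0,1.58402287e+00, -3.77886770e-02],[0.2229823,-0.63689238,0.21792146]),([-0.24,-0.57,1.86,0,1.85,-1.47],[.36631854,-.06286807,.31516342]),(s["joint_pos"],s["position"])]
f=lambda k: np.concatenate([fk(k,q)[0]-p for q,p in D])
for x0 in ([0,.4,.5,0,.4,.3,0],[.1,.3,.4,.05,.4,.3,0]):
    r=least_squares(f,x0);print(r.x.round(4),(r.fun*1000).round(1))
print(fk(r.x,s["joint_pos"])[1].round(3));print(s["eef_rot"].round(3),s["joint_pos"])
np.save("kin0.npy",r.x)
E
```

```text
[0.003  0.134  0.4584 0.0769 0.6174 0.3019 0.0258] [ 0.2  0.1  0.1 -0.1 -0.2  0.1  0.1 -0.1 -0.2]
[0.003  0.134  0.4584 0.0769 0.6174 0.3019 0.0258] [ 0.2  0.1  0.1 -0.1 -0.2  0.1  0.1 -0.1 -0.2]
[[ 0.202 -0.719  0.665]
 [-0.979 -0.13   0.158]
 [-0.027 -0.683 -0.73 ]]
[[-0.202  0.719  0.665]
 [ 0.979  0.13   0.158]
 [ 0.027  0.683 -0.73 ]] [-0.58677376 -0.83005745  2.22207303  0.55769528  1.23483384 -2.39731612]
```

```bash
cat > plan.py <<'E'
from kin import *
from h import rz
p=np.load("fix.npy");K=np.load("kin0.npy")
def pose(x,y,z,tilt,sg):
    # tool x = sg*y', tool z tilted fwd by tilt
    zt=np.array([np.sin(tilt),0,-np.cos(tilt)]);xt=np.array([0,sg,0.]);yt=np.cross(zt,xt)
    R=rz(p[2])@np.c_[xt,yt,zt]; return rz(p[2])@[x,y,z]+[p[0],p[1],0],R@np.diag([-1,-1,1.])
def best(P,R):
    b=None
    for q0 in ([-.2,-.5,2.2,0,1,1.5],[-.2,-.5,2.2,0,1,-1.5],[-.2,0,2,0,1,0],[-.5,-.8,2.3,.6,1.2,-2.4],[-.2,-.3,2.4,3,.5,0]):
        q,e=ik(K,P,R,np.array(q0))
        if b is None or e<b[1]: b=(q,e)
    return b
if __name__=="__main__":
    for sg in(1,-1):
        for tilt in(30,37,45):
            for x,z in [(-.063,.053),(-.063,.042),(-.12,.11),(-.12,.2)]:
                q,e=best(*pose(x,0,z,np.radians(tilt),sg)); print(sg,tilt,x,z,q.round(2),round(e,4))
E
python3 plan.py
```

```text
1 30 -0.063 0.053 [-0.32 -0.64  2.39  0.3   0.95 -2.2 ] 0.0
1 30 -0.063 0.042 [-0.32 -0.63  2.41  0.31  0.92 -2.21] 0.0
1 30 -0.12 0.11 [-0.42 -0.83  2.39  0.31  1.2  -2.24] 0.0295
1 30 -0.12 0.2 [-0.42 -0.83  2.24  0.3   1.35 -2.19] 0.0383
1 37 -0.063 0.053 [-0.37 -0.72  2.47  0.43  0.87 -2.32] 0.0
1 37 -0.063 0.042 [-0.37 -0.71  2.48  0.44  0.85 -2.33] 0.0
1 37 -0.12 0.11 [-0.51 -0.83  2.41  0.45  1.19 -2.38] 0.0786
1 37 -0.12 0.2 [-0.5  -0.83  2.26  0.41  1.34 -2.3 ] 0.0944
1 45 -0.063 0.053 [-0.43 -0.74  2.5   0.57  0.86 -2.46] 0.0489
1 45 -0.063 0.042 [-0.43 -0.71  2.5   0.58  0.85 -2.48] 0.0589
1 45 -0.12 0.11 [-0.64 -0.83  2.45  0.65  1.21 -2.6 ] 0.1343
1 45 -0.12 0.2 [-0.63 -0.83  2.29  0.59  1.36 -2.48] 0.1366
-1 30 -0.063 0.053 [-0.32 -0.64  2.39  0.3   0.95  0.94] 0.0
-1 30 -0.063 0.042 [-0.32 -0.63  2.41  0.31  0.92  0.93] 0.0
-1 30 -0.12 0.11 [-0.42 -0.83  2.39  0.31  1.2   0.9 ] 0.0295
-1 30 -0.12 0.2 [-0.42 -0.83  2.24  0.3   1.35  0.95] 0.0383
-1 37 -0.063 0.053 [-0.37 -0.72  2.47  0.43  0.87  0.83] 0.0
-1 37 -0.063 0.042 [-0.37 -0.71  2.48  0.44  0.85  0.81] 0.0
-1 37 -0.12 0.11 [-0.51 -0.83  2.41  0.45  1.19  0.76] 0.0786
-1 37 -0.12 0.2 [-0.5  -0.83  2.26  0.41  1.34  0.84] 0.0944
-1 45 -0.063 0.053 [-0.43 -0.74  2.5   0.57  0.86  0.68] 0.0489
-1 45 -0.063 0.042 [-0.43 -0.71  2.5   0.58  0.85  0.66] 0.0589
-1 45 -0.12 0.11 [-0.64 -0.83  2.45  0.65  1.21  0.54] 0.1343
-1 45 -0.12 0.2 [-0.63 -0.83  2.29  0.59  1.36  0.66] 0.1366
```

```bash
cat > p2.py <<'E'
from plan import *
def pose2(x,y,z,tilt,h):
    zt=np.array([np.sin(tilt)*np.cos(h),np.sin(tilt)*np.sin(h),-np.cos(tilt)]);xt=np.array([-np.sin(h),np.cos(h),0.]);yt=np.cross(zt,xt)
    R=rz(p[2])@np.c_[xt,yt,zt]; return rz(p[2])@[x,y,z]+[p[0],p[1],0],R@np.diag([-1,-1,1.])
if __name__=="__main__":
  for tilt in(38,42):
   for h in(0,-12):
    for x,y,z in [(-.064,.05,.2),(-.064,.05,.12),(-.064,.05,.06),(-.064,-.05,.2),(-.064,-.05,.06),(-.064,0,.06),(-.064,0,.04)]:
        q,e=best(*pose2(x,y,z,np.radians(tilt),np.radians(h))); print(tilt,h,x,y,z,q.round(2),round(e,4))
E
python3 p2.py
```

```text
38 0 -0.064 0.05 0.2 [-0.22 -0.83  2.27  0.28  1.15 -2.03] 0.0419
38 0 -0.064 0.05 0.12 [-0.22 -0.83  2.41  0.3   1.   -2.08] 0.0309
38 0 -0.064 0.05 0.06 [-0.22 -0.81  2.5   0.32  0.87 -2.11] 0.0123
38 0 -0.064 -0.05 0.2 [-0.51 -0.74  2.24  0.45  1.14 -2.35] 0.0
38 0 -0.064 -0.05 0.06 [-0.51 -0.65  2.42  0.53  0.9  -2.51] 0.0
38 0 -0.064 0 0.06 [-0.38 -0.75  2.48  0.44  0.88 -2.33] 0.0
38 0 -0.064 0 0.04 [-0.38 -0.72  2.5   0.46  0.84 -2.35] 0.0
38 -12 -0.064 0.05 0.2 [-0.07 -0.83  2.27  0.03  1.11 -1.62] 0.0559
38 -12 -0.064 0.05 0.12 [-0.07 -0.83  2.4   0.03  0.96 -1.63] 0.0472
38 -12 -0.064 0.05 0.06 [-0.08 -0.82  2.5   0.04  0.83 -1.64] 0.022
38 -12 -0.064 -0.05 0.2 [-0.4  -0.79  2.27  0.27  1.05 -2.01] 0.0
38 -12 -0.064 -0.05 0.06 [-0.4  -0.71  2.46  0.33  0.8  -2.11] 0.0
38 -12 -0.064 0 0.06 [-0.25 -0.8   2.5   0.2   0.8  -1.89] 0.0
38 -12 -0.064 0 0.04 [-0.25 -0.75  2.5   0.2   0.77 -1.9 ] 0.0194
42 0 -0.064 0.05 0.2 [-0.25 -0.83  2.28  0.33  1.13 -2.08] 0.0785
42 0 -0.064 0.05 0.12 [-0.26 -0.83  2.42  0.37  0.99 -2.15] 0.0696
42 0 -0.064 0.05 0.06 [-0.24 -0.81  2.5   0.37  0.87 -2.16] 0.0546
42 0 -0.064 -0.05 0.2 [-0.55 -0.78  2.28  0.52  1.11 -2.41] 0.0
42 0 -0.064 -0.05 0.06 [-0.55 -0.68  2.46  0.63  0.87 -2.6 ] 0.0
42 0 -0.064 0 0.06 [-0.41 -0.77  2.5   0.52  0.86 -2.4 ] 0.0166
42 0 -0.064 0 0.04 [-0.41 -0.72  2.5   0.53  0.84 -2.43] 0.0356
42 -12 -0.064 0.05 0.2 [-0.06 -0.83  2.27  0.02  1.09 -1.61] 0.0977
42 -12 -0.064 0.05 0.12 [-0.07 -0.83  2.41  0.02  0.93 -1.62] 0.0926
42 -12 -0.064 0.05 0.06 [-0.07 -0.82  2.5   0.04  0.82 -1.64] 0.0653
42 -12 -0.064 -0.05 0.2 [-0.43 -0.83  2.3   0.32  1.01 -2.05] 0.0105
42 -12 -0.064 -0.05 0.06 [-0.42 -0.76  2.5   0.39  0.75 -2.17] 0.0025
42 -12 -0.064 0 0.06 [-0.26 -0.8   2.5   0.22  0.79 -1.92] 0.0411
42 -12 -0.064 0 0.04 [-0.26 -0.75  2.5   0.22  0.76 -1.92] 0.0618
```

```bash
cat > tgt.py <<'E'
import sys
from p2 import *
from workcell import state
def go(x,y,z,tilt,h=0):
    s=state();P,R=pose2(x,y,z,np.radians(tilt),np.radians(h));R=R@np.diag([-1,-1,1.])
    print("d mm",((P-s["position"])*1000).round(1),"rv deg",np.degrees(Ro.from_matrix(R@s["eef_rot"].T).as_rotvec()).round(1))
    q=best(P,R@np.diag([-1,-1,1.]));print(q[0].round(2),round(q[1],4))
    print("now fix",(rz(p[2]).T@(s["position"]-[p[0],p[1],0])).round(4),"F",s["contact_force"].round(1),s["joint_pos"].round(2))
if __name__=="__main__": go(*map(float,sys.argv[1:]))
E
python3 tgt.py -.064 -.055 .2 37; python3 tgt.py -.064 -.055 .062 37;python3 tgt.py -.064 0 .062 37;python3 tgt.py -.064 0 .040 37
```

```text
d mm [ 17.8 -13.2 -57.4] rv deg [-2.7  5.7 -0.9]
[-0.52 -0.72  2.23  0.44  1.15 -2.35] 0.0
now fix [-0.079  -0.0387  0.2574] F [-0.1  0.5 -0.5] [-0.59 -0.83  2.22  0.56  1.23 -2.4 ]
d mm [  17.8  -13.2 -195.4] rv deg [-2.7  5.7 -0.9]
[-0.52 -0.63  2.41  0.51  0.91 -2.5 ] 0.0
now fix [-0.079  -0.0387  0.2574] F [-0.1  0.5 -0.5] [-0.59 -0.83  2.22  0.56  1.23 -2.4 ]
d mm [   7.6   40.8 -195.4] rv deg [-2.7  5.7 -0.9]
[-0.37 -0.74  2.46  0.42  0.89 -2.31] 0.0
now fix [-0.079  -0.0387  0.2574] F [-0.1  0.5 -0.5] [-0.59 -0.83  2.22  0.56  1.23 -2.4 ]
d mm [   7.6   40.8 -217.4] rv deg [-2.7  5.7 -0.9]
[-0.37 -0.71  2.49  0.44  0.85 -2.33] 0.0
now fix [-0.079  -0.0387  0.2574] F [-0.1  0.5 -0.5] [-0.59 -0.83  2.22  0.56  1.23 -2.4 ]
```

Emit:
carry_out(jaw=[-1, -1, -1, -1, -1], travel=[[9, -7, -20], [9, -6, -37], [0, 0, -40], [0, 0, -40], [0, 0, 0]], turn=[[-1.4, 2.9, -0.5], [-1.3, 2.8, -0.4], [0, 0, 0], [0, 0, 0], [0, 0, 0]])

```text
time: 11.12
position: [0.4708, -0.1015, 0.1174]
eef_rot: [[-0.187, 0.786, 0.589], [0.982, 0.148, 0.114], [0.003, 0.6, -0.8]]
contact_force: [0.1, -1.1, 0.6]
width: 0.0002
```

```bash
python3 tgt.py -.064 -.055 .062 37
python3 - <<'E'
from h import *
k=calibration("wrist");cv2.imwrite("pics/w6.png",get_image("wrist"))
p=np.load("fix.npy");print(proj(k,fx(p,[[-.068,0,.048],[-.075,.014,.05],[-.075,-.014,.05],[-.077,.016,.095],[-.077,-.016,.095]])))
cv2.imwrite("pics/s6.png",cv2.resize(get_image("side")[120:280,200:400],None,fx=3.5,fy=3.5))
E
```

```text
d mm [  0.1  -0.9 -55.4] rv deg [-0.1 -0.2 -0.1]
[-0.52 -0.63  2.41  0.51  0.91 -2.5 ] 0.0
now fix [-0.0639 -0.0541  0.1174] F [ 0.1 -1.1  0.6] [-0.51 -0.68  2.34  0.48  1.02 -2.43]
[[351.60165009 174.51321186]
 [372.95273467 169.79643642]
 [334.87395977 169.85601928]
 [390.52733051 218.14940509]
 [340.39683889 218.25369174]]
```

View pics/w6.png

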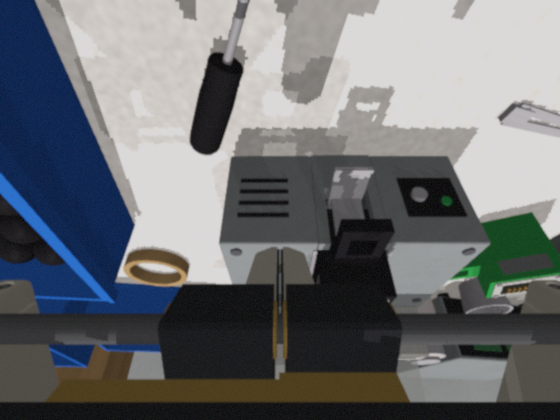

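View pics/s6.png

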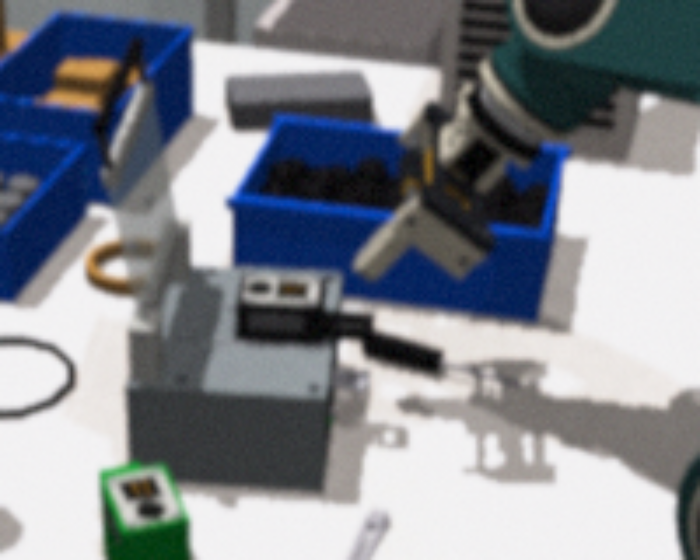

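The steel latch pad is at wrist (350,180) and the handle at (365,235). Both match their projections, so I'll go down beside the handle and slide sideways under it.

Emit:
carry_out(jaw=[-1, -1, -1, -1, -1], travel=[[0, 0, -28], [0, 0, -27], [-3, 15, 0], [-3, 15, 0], [0, 0, 0]], turn=[[0, 0, 0], [0, 0, 0], [0, 0, 0], [0, 0, 0], [0, 0, 0]])

```text
time: 11.85
position: [0.4664, -0.0738, 0.0667]
eef_rot: [[-0.185, 0.782, 0.595], [0.983, 0.15, 0.108], [-0.004, 0.604, -0.797]]
contact_force: [-0.9, -16.0, -3.9]
width: 0.0
```

Emit:
carry_out(jaw=[-1, -1, -1, -1, -1], travel=[[-2, 12, 0], [-2, 11, 0], [0, 0, 0], [0, 0, -4], [0, 0, 0]], turn=[[0, 0, 0], [0, 0, 0], [0, 0, 0], [0, 0, 0], [0, 0, 0]])

```text
time: 12.48
position: [0.4622, -0.0499, 0.0618]
eef_rot: [[-0.185, 0.783, 0.594], [0.983, 0.147, 0.112], [-0.0, 0.604, -0.797]]
contact_force: [-0.3, 0.6, 0.2]
width: 0.0005
```

```bash
python3 tgt.py -.064 0 .042 37
python3 - <<'E'
from h import *
k=calibration("wrist");cv2.imwrite("pics/w7.png",get_image("wrist"))
cv2.imwrite("pics/s7.png",cv2.resize(get_image("side")[120:280,200:400],None,fx=3.5,fy=3.5))
E
```

```text
d mm [ -1.4   1.5 -19.8] rv deg [-0.   0.2  0. ]
[-0.37 -0.71  2.48  0.44  0.85 -2.33] 0.0
now fix [-0.0629 -0.0017  0.0618] F [-0.3  0.6  0.2] [-0.37 -0.73  2.46  0.43  0.89 -2.31]
```

View pics/w7.png

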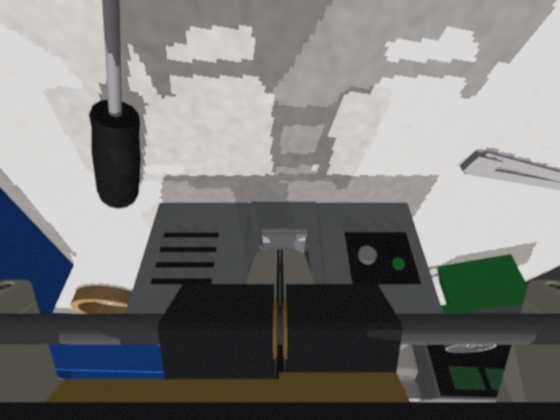

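View pics/s7.png

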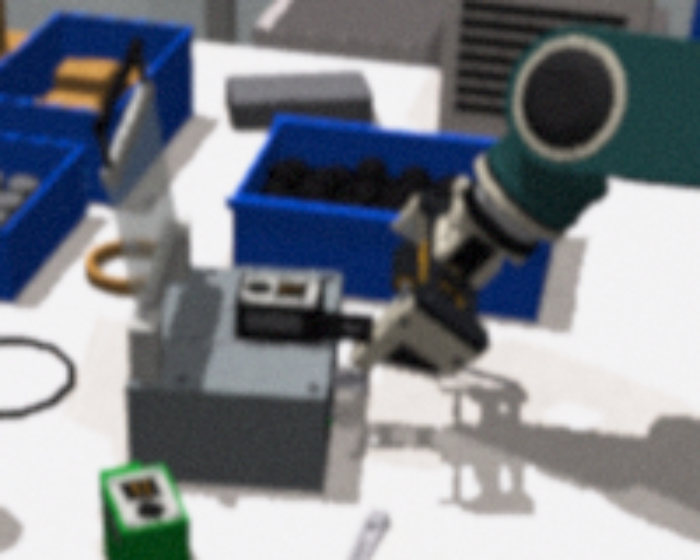

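Emit:
carry_out(jaw=[-1, -1, -1, -1, -1], travel=[[-1, 1, -6], [0, 0, -6], [0, 0, -5], [0, 0, 0], [0, 0, 0]], turn=[[0, 0, 0], [0, 0, 0], [0, 0, 0], [0, 0, 0], [0, 0, 0]])

```text
time: 13.2
position: [0.4614, -0.0489, 0.0439]
eef_rot: [[-0.184, 0.783, 0.595], [0.983, 0.146, 0.112], [0.001, 0.605, -0.796]]
contact_force: [6.8, 1.7, 6.7]
width: 0.0004
```

```bash
python3 tgt.py -.064 0 .042 37
python3 - <<'E'
from h import *
cv2.imwrite("pics/s8.png",cv2.resize(get_image("side")[120:280,200:400],None,fx=3.5,fy=3.5))
E
```

```text
d mm [-0.6  0.5 -1.9] rv deg [-0.1  0.2  0.1]
[-0.37 -0.71  2.48  0.44  0.85 -2.33] 0.0
now fix [-0.0635 -0.0006  0.0439] F [6.8 1.7 6.7] [-0.37 -0.71  2.48  0.44  0.85 -2.33]
```

View pics/s8.png

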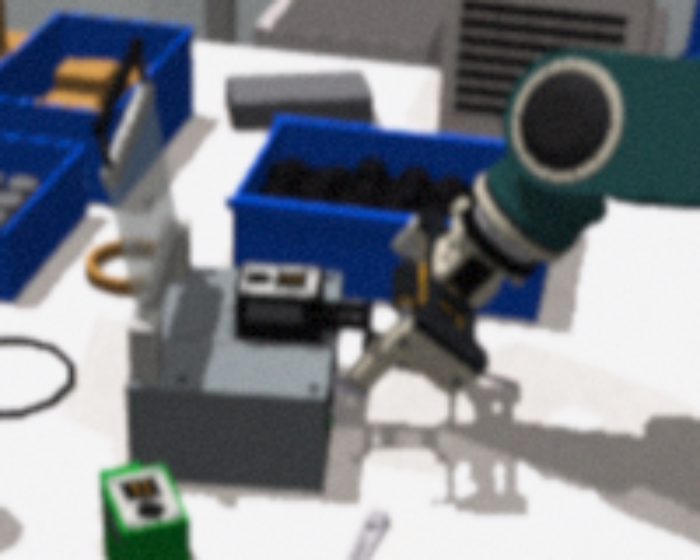

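The top plate has moved up from about row 272 to about 263, so the cassette has sprung up. I'll back out the same way.

Emit:
carry_out(jaw=[-1, -1, -1, -1, -1], travel=[[0, 0, 10], [0, 0, 10], [3, -18, 0], [4, -20, 0], [3, -18, 0]], turn=[[0, 0, 0], [0, 0, 0], [0, 0, 0], [0, 0, 0], [0, 0, 0]])

```text
time: 13.88
position: [0.4702, -0.1053, 0.0623]
eef_rot: [[-0.185, 0.785, 0.592], [0.983, 0.147, 0.113], [0.002, 0.602, -0.798]]
contact_force: [0.5, -0.6, -0.5]
width: 0.0001
```

Emit:
carry_out(jaw=[-1, -1, -1, -1, 0], travel=[[0, 0, 40], [0, 0, 45], [0, 0, 45], [0, 0, 45], [0, 0, 10]], turn=[[0, 0, 0], [0, 0, 0], [-1.8, 9.3, 0], [-1.8, 9.3, 0], [-1.8, 9.3, 0]])

```text
time: 14.5
position: [0.4709, -0.1052, 0.2515]
eef_rot: [[-0.184, 0.972, 0.147], [0.983, 0.183, 0.023], [-0.005, 0.149, -0.989]]
contact_force: [-0.2, -0.1, 0.0]
width: 0.0065
```

```bash
python3 tgt.py -.06 0 .28 0;  python3 - <<'E'
from h import *
cv2.imwrite("pics/t8.png",cv2.resize(get_image("top")[130:290,70:370],None,fx=2.5,fy=2.5))
k=calibration("wrist");cv2.imwrite("pics/w8.png",get_image("wrist"));np.savez("w8.npz",**k)
E
```

```text
d mm [-6.2 57.5 28.5] rv deg [-1.3  8.5  0.1]
[-0.16 -0.35  1.77  0.    1.72 -1.92] 0.0
now fix [-0.0645 -0.0576  0.2515] F [-0.2 -0.1  0. ] [-0.31 -0.42  1.87  0.07  1.56 -2.07]
```

View pics/w8.png

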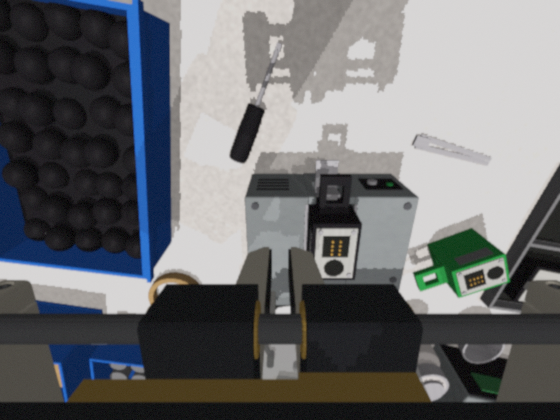

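View pics/t8.png

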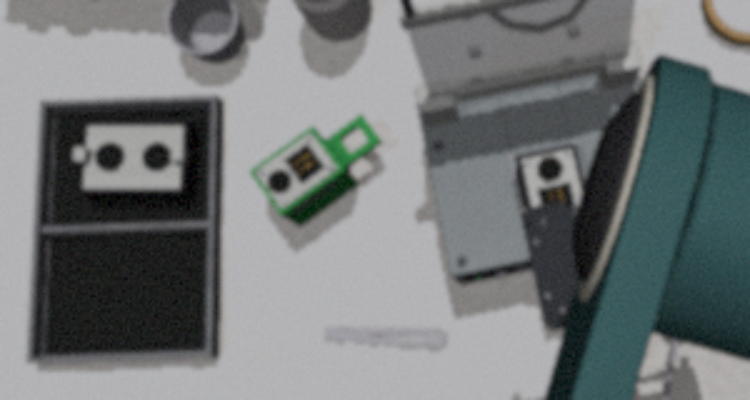

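Emit:
carry_out(jaw=[0.4, 0.72, 0.72, 0.72, 0.72], travel=[[12, 17, 0], [12, 17, 0], [12, 17, 0], [12, 17, 0], [0, 0, 0]], turn=[[-0.8, 4.3, 0], [-0.5, 4.2, 0.1], [0, 0, 0], [0, 0, 0], [0, 0, 0]])

```text
time: 15.22
position: [0.5185, -0.0359, 0.2474]
eef_rot: [[-0.188, 0.982, 0.001], [0.982, 0.188, 0.004], [0.004, 0.002, -1.0]]
contact_force: [-0.2, -0.3, 0.6]
width: 0.0641
```

```bash
python3 tgt.py -.005 0 .25 0;  python3 - <<'E'
from h import *
k=calibration("wrist");im=get_image("wrist");np.savez("w9.npz",**k)
p=np.load("fix.npy")
cv2.imwrite("pics/w9c.png",cv2.resize(im[120:300,180:380],None,fx=3.5,fy=3.5,interpolation=cv2.INTER_CUBIC))
a=cv2.imread("pics/w8.png");cv2.imwrite("pics/w8c.png",cv2.resize(a[160:300,280:400],None,fx=4,fy=4,interpolation=cv2.INTER_CUBIC))
print(proj(k,fx(p,[[x,y,.14] for x,y in((-.035,-.025),(.035,-.025),(.035,.025),(-.035,.025))])))
E
```

```text
d mm [ 0.2 -1.6  2.6] rv deg [-0.3  0.1 -0.1]
[-0.12 -0.23  1.72  0.    1.65 -1.88] 0.0
now fix [-0.0049  0.0016  0.2474] F [-0.2 -0.3  0.6] [-0.12 -0.23  1.73  0.    1.64 -1.88]
[[251.88397362 181.16197575]
 [253.61429941 249.04100714]
 [302.62829969 249.05622381]
 [304.49900642 181.24238283]]
```

View pics/w9c.png

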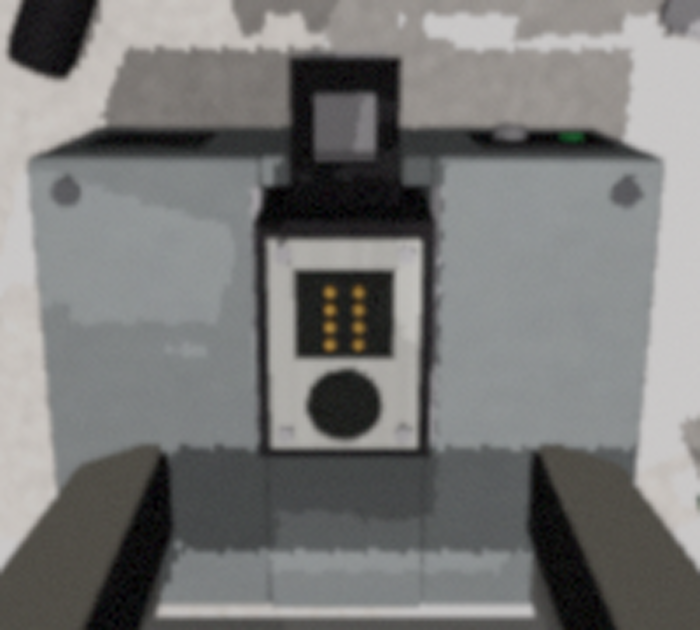

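View pics/w8c.png

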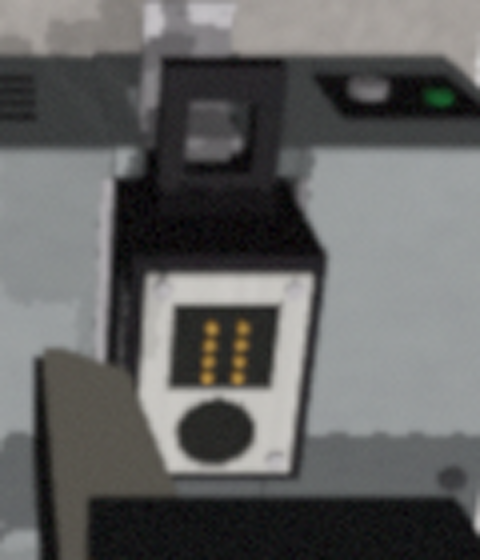

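Run:
```python
from h import *
p=np.load("fix.npy")
A=dict(np.load("w9.npz"));B=dict(np.load("w8.npz"))
PM=lambda k:k["mtx"]@np.c_[k["R"],k["t"]]
for a,b in (((304.3,184.3),(361.2,225.5)),((302.3,249.4),(354.5,279.5))):
    X=cv2.triangulatePoints(PM(A),PM(B),np.array(a).reshape(2,1),np.array(b).reshape(2,1));X=(X[:3]/X[3]).ravel()
    print(X, rz(p[2]).T@(X-[p[0],p[1],0]))
```

```text
[ 0.48771461 -0.01840134  0.14051115] [-0.03191055  0.02450041  0.14051115]
[ 0.55324625 -0.00617055  0.14171594] [0.03475252 0.0243494  0.14171594]
```

The top of the cassette triangulates to z 0.141, so it is raised and centred where the fixture fit predicts. I'll grasp it across its 50 mm width.

Emit:
carry_out(jaw=[0.72, 0.72, 0.72, 0.72, 0.72], travel=[[0, -2, -40], [0, 0, -40], [0, 0, -35], [0, 0, -25], [0, 0, 0]], turn=[[0, 0, 0], [0, 0, 0], [0, 0, 0], [0, 0, 0], [0, 0, 0]])

```text
time: 15.9
position: [0.5172, -0.0392, 0.1062]
eef_rot: [[-0.186, 0.983, -0.002], [0.983, 0.186, 0.004], [0.005, -0.001, -1.0]]
contact_force: [-0.1, -0.4, 0.4]
width: 0.08
```

Emit:
carry_out(jaw=[0.2, -0.2, -0.3, -0.3, -0.3], travel=[[0, 0, 0], [0, 0, 0], [0, 0, 0], [0, 0, 0], [0, 0, 0]], turn=[[0, 0, 0], [0, 0, 0], [0, 0, 0], [0, 0, 0], [0, 0, 0]])

```text
time: 16.52
position: [0.5185, -0.0385, 0.1082]
eef_rot: [[-0.187, 0.982, 0.001], [0.982, 0.187, 0.004], [0.004, 0.002, -1.0]]
contact_force: [-1.7, 2.9, 6.5]
width: 0.0501
```

Emit:
carry_out(jaw=[-0.3, -0.3, -0.3, -0.3, -0.3], travel=[[0, 0, 5], [0, 0, 10], [0, 0, 15], [0, 0, 20], [0, 0, 25]], turn=[[0, 0, 0], [0, 0, 0], [0, 0, 0], [0, 0, 0], [0, 0, 0]])

```text
time: 17.15
position: [0.5182, -0.0388, 0.1843]
eef_rot: [[-0.187, 0.982, 0.0], [0.982, 0.187, 0.004], [0.004, 0.001, -1.0]]
contact_force: [0.2, -0.0, -1.7]
width: 0.0501
```

Run:
```python
from h import *
s=state();print(s["contact_force"],s["width"],s["position"])
cv2.imwrite("pics/s10.png",cv2.resize(get_image("side")[100:380,120:400],None,fx=2.1,fy=2.1))
cv2.imwrite("pics/w10.png",get_image("wrist"))
```

```text
[ 0.19398495 -0.04918342 -1.74371029] 0.05008366161422521 [ 0.51822783 -0.03880366  0.18432262]
```

View pics/s10.png

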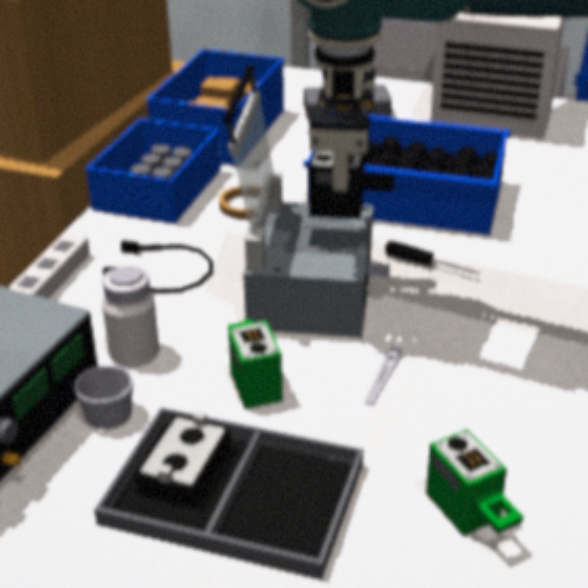

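View pics/w10.png

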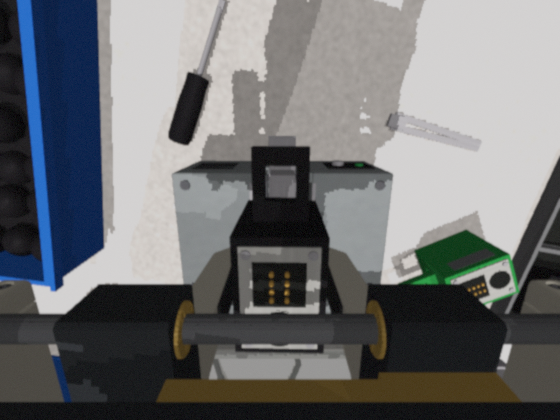

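```bash
cat > tray.py <<'E'
from h import *
from scipy.optimize import least_squares
T=calibration("top");S=calibration("side")
tc=lambda x,y:(70+(x+.5)/5-.5,160+(y+.5)/5-.5)
sc=lambda x,y:(120+(x+.5)/2.1-.5,100+(y+.5)/2.1-.5)
C=dict(fl=[.125,.085,.024],fr=[.125,-.085,.024],nl=[-.125,.085,.024],nr=[-.125,-.085,.024])
obs=[(T,"fl",tc(85,57)),(T,"fr",tc(438,48)),(T,"nl",tc(60,572)),(T,"nr",tc(430,562)),(S,"fr",sc(160,408)),(S,"nr",sc(363,450)),(S,"nl",sc(325,560)),(S,"fl",sc(97,508))]
f=lambda p:np.concatenate([proj(k,fx(p,C[n]))[0]-px for k,n,px in obs])
s=least_squares(f,[.5,.38,0],loss="soft_l1");p=s.x;print(p,f(p).round(1).reshape(-1,2));np.save("tray.npy",p)
print("slot",fx(p,[-.061,0,.005]))
for n,k,(x0,y0) in(("top",T,(70,160)),("side",S,(150,270))):
    im=cv2.resize(cv2.imread(f"pics/{n}0.png"),None,fx=4,fy=4,interpolation=cv2.INTER_CUBIC)
    for z,c in((.024,(0,255,0)),(0,(0,0,255))):
        for sx,sy in((.125,.085),(.12,.08)):
            q=((proj(k,fx(p,[[sx,sy,z],[-sx,sy,z],[-sx,-sy,z],[sx,-sy,z]]))+.5)*4).astype(int);cv2.polylines(im,[q.reshape(-1,1,2)],True,c,1)
    cv2.imwrite(f"pics/tr_{n}.png",im[y0*4:y0*4+480,x0*4:x0*4+600])
E
python3 tray.py
```

```text
[0.52298172 0.3647315  0.01352005] [[-0.6 -0. ]
 [-0.4 -1.1]
 [-0.2  2.2]
 [-0.1  1. ]
 [ 0.2 -2. ]
 [ 0.7 -2.5]
 [-0.6 -0. ]
 [-1.1 -0.4]]
slot [[0.4619873 0.3639068 0.005    ]]
```

View pics/tr_top.png

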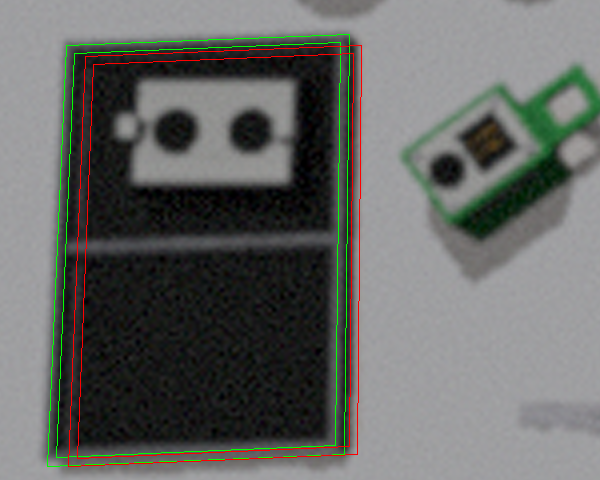

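View pics/tr_side.png

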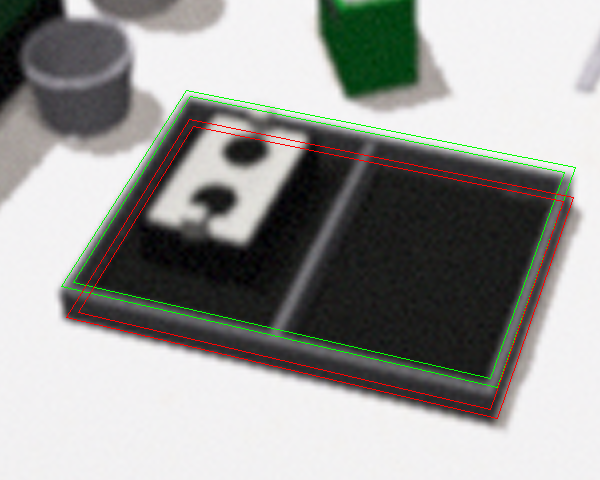

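Emit:
carry_out(jaw=[-0.3, -0.3, -0.3, -0.3, -0.3], travel=[[0, 10, 15], [-5, 30, 10], [-7, 42, 0], [-7, 45, 0], [-7, 45, 0]], turn=[[0, 0, 0], [0, 0, -1], [0, 0, -1], [0, 0, -1], [0, 0, -1.4]])

```text
time: 17.88
position: [0.4916, 0.1351, 0.2077]
eef_rot: [[-0.11, 0.994, -0.0], [0.994, 0.11, 0.004], [0.004, 0.0, -1.0]]
contact_force: [0.7, -0.8, -2.5]
width: 0.0501
```

Emit:
carry_out(jaw=[-0.3, -0.3, -0.3, -0.3, -0.3], travel=[[-7, 45, 0], [-7, 45, 0], [-7, 45, -10], [-7, 45, -20], [-6, 32, -20]], turn=[[0, 0, -1], [0, 0, -1], [0, 0, -1], [0, 0, -1], [0, 0, -1.4]])

```text
time: 18.5
position: [0.4572, 0.3474, 0.157]
eef_rot: [[-0.017, 1.0, 0.0], [1.0, 0.017, 0.004], [0.004, 0.0, -1.0]]
contact_force: [0.1, -0.1, -2.2]
width: 0.0498
```

```bash
cat > tl.py <<'E'
from h import *
s=state();t=np.load("tray.npy");print(s["time"],"tray frame TCP",(rz(t[2]).T@(s["position"]-[t[0],t[1],0])).round(4),"yaw",np.degrees(np.arctan2(s["eef_rot"][1,1],s["eef_rot"][0,1])).round(2),np.degrees(t[2]).round(2),s["contact_force"].round(1),s["width"])
E
python3 tl.py;python3 - <<'E'
from h import *
cv2.imwrite("pics/w11.png",get_image("wrist"))
cv2.imwrite("pics/s11.png",cv2.resize(get_image("side")[180:400,120:400],None,fx=2.5,fy=2.5))
E
```

```text
18.5 tray frame TCP [-0.066  -0.0164  0.157 ] yaw 0.98 0.77 [ 0.1 -0.1 -2.2] 0.049839287773009694
```

View pics/w11.png

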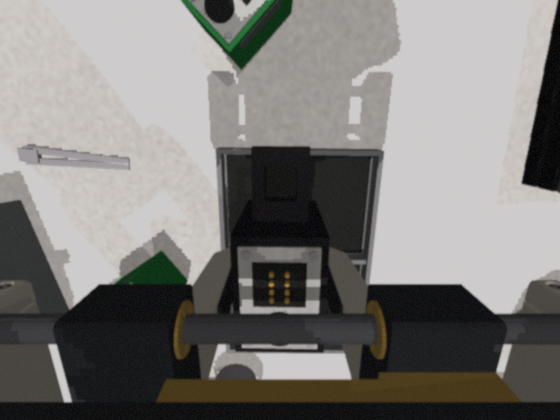

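View pics/s11.png

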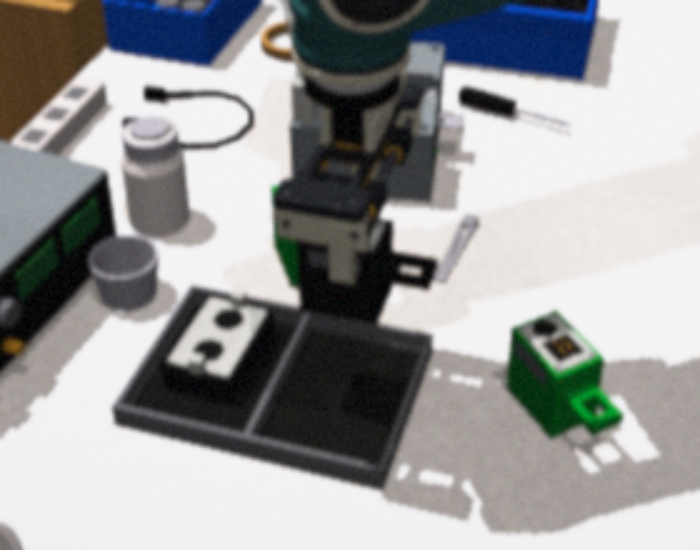

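Run:
```python
from h import *
t=np.load("tray.npy");k=calibration("wrist")
print(proj(k,fx(t,[[-.125,-.085,.024],[-.125,.085,.024],[-.0025,.08,.024],[.0025,.08,.024]])))
im=cv2.imread("pics/w11.png");cv2.imwrite("pics/w11c.png",cv2.resize(im[130:300,200:400],None,fx=3.5,fy=3.5,interpolation=cv2.INTER_CUBIC))
```

```text
[[211.66754091 149.35071916]
 [381.42794733 150.26787863]
 [365.48330431 261.57293077]
 [365.08546388 265.61315585]]
```

View pics/w11c.png

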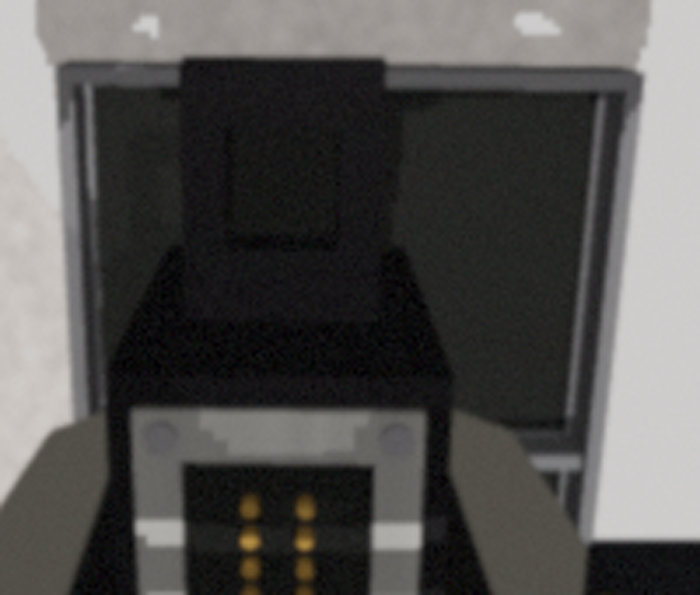

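Emit:
carry_out(jaw=[-0.3, -0.3, -0.3, -0.3, -0.3], travel=[[0, 10, -10], [0, 9, -25], [0, 0, -30], [0, 0, -25], [0, 0, -10]], turn=[[0, 0, 0], [0, 0, 0], [0, 0, 0], [0, 0, 0], [0, 0, 0]])

```text
time: 19.23
position: [0.4581, 0.3637, 0.0564]
eef_rot: [[-0.016, 1.0, -0.0], [1.0, 0.016, 0.003], [0.003, -0.0, -1.0]]
contact_force: [0.7, 0.8, -0.6]
width: 0.0502
```

```bash
python3 tl.py;python3 - <<'E'
from h import *
cv2.imwrite("pics/s12.png",cv2.resize(get_image("side")[220:380,200:340],None,fx=3.5,fy=3.5))
E
```

```text
19.225 tray frame TCP [-0.0649 -0.0002  0.0564] yaw 0.92 0.77 [ 0.7  0.8 -0.6] 0.05024190531572848
```

View pics/s12.png

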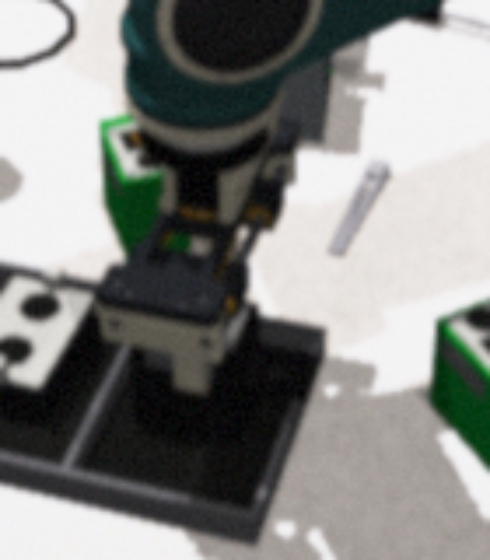

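Emit:
carry_out(jaw=[-0.3, -0.3, -0.3, -0.3, -0.3], travel=[[0, 0, -2], [0, 0, -2], [0, 0, -2], [0, 0, -1], [0, 0, 0]], turn=[[0, 0, 0], [0, 0, 0], [0, 0, 0], [0, 0, 0], [0, 0, 0]])

```text
time: 19.9
position: [0.4583, 0.3643, 0.0506]
eef_rot: [[-0.017, 1.0, 0.001], [1.0, 0.017, 0.004], [0.004, 0.001, -1.0]]
contact_force: [1.1, -0.4, -2.2]
width: 0.0502
```

Emit:
carry_out(jaw=[-0.3, -0.3, -0.3, -0.3, -0.3], travel=[[0, 0, -1], [0, 0, -1], [0, 0, 0], [0, 0, 0], [0, 0, 0]], turn=[[0, 0, 0], [0, 0, 0], [0, 0, 0], [0, 0, 0], [0, 0, 0]])

```text
time: 20.52
position: [0.4585, 0.3646, 0.0496]
eef_rot: [[-0.017, 1.0, 0.001], [1.0, 0.017, 0.005], [0.005, 0.002, -1.0]]
contact_force: [-3.2, 0.3, 8.0]
width: 0.0498
```

Contact with the tray floor shows as +8 N, so I'll release.

Emit:
carry_out(jaw=[0.2, 0.5, 0.5, 0.5, 0.5], travel=[[0, 0, 0], [0, 0, 0], [0, 0, 0], [0, 0, 10], [0, 0, 30]], turn=[[0, 0, 0], [0, 0, 0], [0, 0, 0], [0, 0, 0], [0, 0, 0]])

```text
time: 21.15
position: [0.4577, 0.3638, 0.0882]
eef_rot: [[-0.017, 1.0, -0.001], [1.0, 0.017, 0.002], [0.002, -0.001, -1.0]]
contact_force: [-0.3, -0.4, -0.1]
width: 0.0694
```

Emit:
carry_out(jaw=[0.5, 0.5, 0.5, 0.5, 0.5], travel=[[0, 0, 50], [0, 0, 60], [0, 0, 50], [0, 0, 50], [0, 0, 50]], turn=[[0, 0, 0], [0, 0, 0], [0, 0, 0], [0, 0, 0], [0, 0, 0]])

```text
time: 21.78
position: [0.458, 0.364, 0.3511]
eef_rot: [[-0.017, 1.0, 0.001], [1.0, 0.017, 0.004], [0.004, 0.001, -1.0]]
contact_force: [1.0, -0.8, 0.3]
width: 0.0698
```

```bash
python3 tl.py;python3 - <<'E'
from h import *
cv2.imwrite("pics/s13.png",cv2.resize(get_image("side")[120:380,150:430],None,fx=2.5,fy=2.5));cv2.imwrite("pics/w13.png",get_image("wrist"))
E
```

```text
21.775 tray frame TCP [-6.500e-02  1.000e-04  3.511e-01] yaw 0.95 0.77 [ 1.  -0.8  0.3] 0.06979007695896818
```

View pics/s13.png

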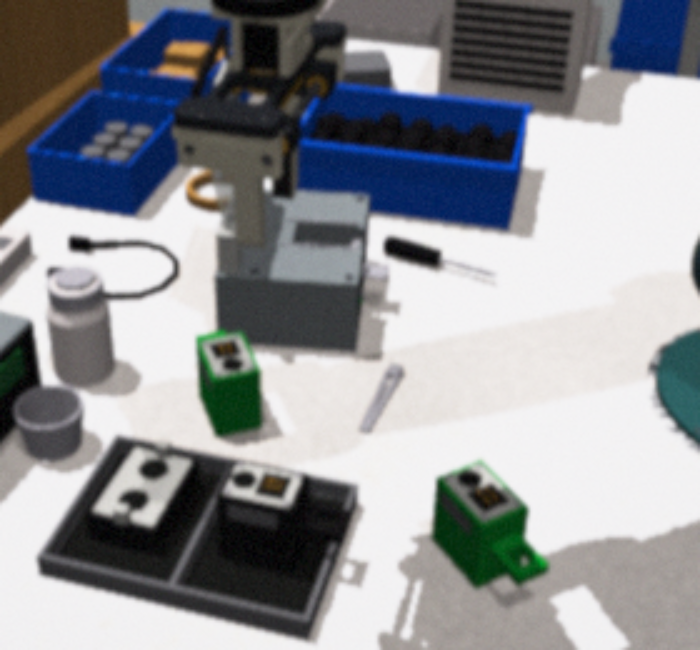

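View pics/w13.png

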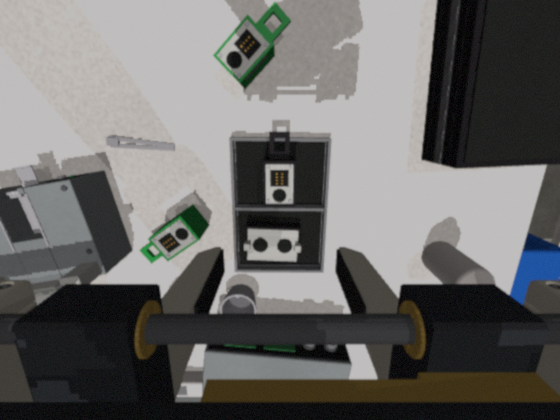

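The cassette stands in the near half, at wrist (280,175). Next I'll go back to the rail to close the lid.

Emit:
carry_out(jaw=[0.1, -0.23, -0.23, -0.23, -0.23], travel=[[15, -30, 8], [25, -50, 6], [25, -50, 0], [25, -50, 0], [25, -50, 0]], turn=[[0, 0, -8], [0, 0, -9], [0, 0, -9], [0, 0, -9], [0, 0, -9]])

```text
time: 22.5
position: [0.5736, 0.1325, 0.3627]
eef_rot: [[0.686, 0.727, 0.003], [0.727, -0.686, 0.002], [0.004, 0.001, -1.0]]
contact_force: [0.7, 0.6, 0.2]
width: 0.036
```

Emit:
carry_out(jaw=[-0.23, -0.23, -0.23, -0.23, -0.23], travel=[[25, -50, 0], [25, -50, 0], [25, -50, 0], [11, -48, 0], [0, 0, 0]], turn=[[0, 0, -9], [0, 0, -9], [0, 0, -9], [0, 0, -9.3], [0, 0, 0]])

```text
time: 23.12
position: [0.6596, -0.0668, 0.3616]
eef_rot: [[0.984, 0.179, 0.002], [0.179, -0.984, -0.0], [0.002, 0.001, -1.0]]
contact_force: [0.2, 0.3, 0.1]
width: 0.0354
```

Run:
```python
from h import *
p=np.load("fix.npy");s=state();print(s["position"],s["eef_rot"].round(3),s["width"],s["joint_pos"].round(2))
k=calibration("wrist");cv2.imwrite("pics/w14.png",get_image("wrist"))
for l in(1.70,1.74,1.78):print(l,proj(k,fx(p,[rail(l,-.05),rail(l,.086),rail(l,-.086)])).round(0).tolist(),fx(p,rail(l,-.05)).round(4))
cv2.imwrite("pics/s14.png",cv2.resize(get_image("side")[80:260,170:350],None,fx=3.3,fy=3.3))
```

```text
[ 0.65957124 -0.06675219  0.36160472] [[ 0.984  0.179  0.002]
 [ 0.179 -0.984 -0.   ]
 [ 0.002  0.001 -1.   ]] 0.03542001268468348 [-0.14  0.09  1.24  0.    1.81 -0.32]
1.7 [[272.0, 223.0], [270.0, 30.0], [273.0, 264.0]] [[ 0.6527 -0.063   0.3066]]
1.74 [[281.0, 222.0], [280.0, 30.0], [281.0, 263.0]] [[ 0.6593 -0.0618  0.3056]]
1.78 [[289.0, 222.0], [290.0, 31.0], [289.0, 262.0]] [[ 0.6659 -0.0606  0.3043]]
```

View pics/w14.png

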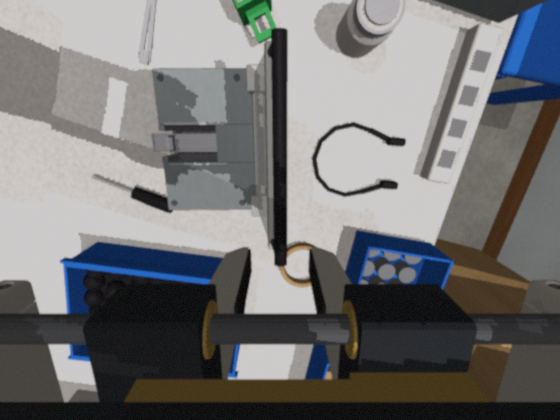

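View pics/s14.png

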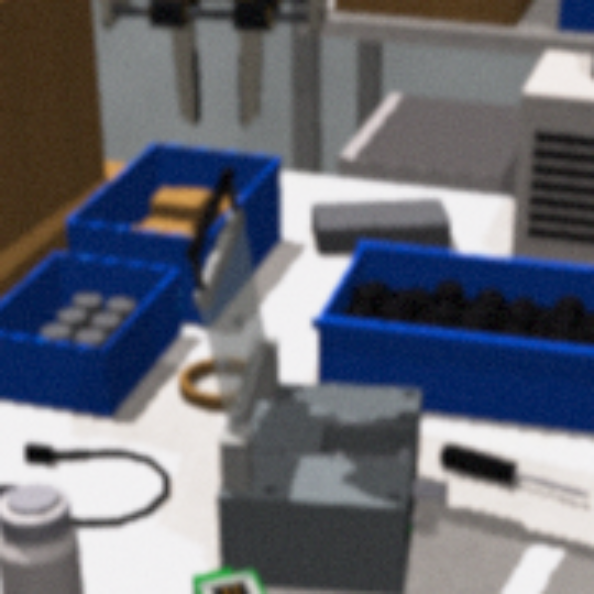

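Emit:
carry_out(jaw=[-0.23, -0.23, -0.23, -1, -1], travel=[[0, 2, -40], [0, 0, -37], [0, 0, 0], [0, 0, 0], [0, 0, 0]], turn=[[0, 0, 0], [0, 0, 0], [0, 0, 0], [0, 0, 0], [0, 0, 0]])

```text
time: 23.85
position: [0.6597, -0.0615, 0.2877]
eef_rot: [[0.983, 0.185, 0.006], [0.185, -0.983, -0.0], [0.006, 0.002, -1.0]]
contact_force: [0.6, -0.1, 0.1]
width: 0.0202
```

Run:
```python
from h import *
p=np.load("fix.npy");s=state();x0=s["position"]
v=rz(p[2]).T@(x0-[p[0],p[1],0]);print(x0,v,s["contact_force"],s["width"])
c=np.array([.1005,.1155]);th=np.arctan2(v[2]-c[1],c[0]-v[0]);r=np.hypot(v[2]-c[1],c[0]-v[0]);print(th,r)
n=25;a=np.linspace(th,0,n+1)[1:];rr=np.linspace(r,.17,n+1)[1:]
P=np.array([fx(p,[c[0]-q*np.cos(t),v[1],c[1]+q*np.sin(t)])[0] for t,q in zip(a,rr)])
print(np.diff(np.vstack([np.zeros(3),np.round((P-x0)*1000)]),axis=0).astype(int).tolist())
```

```text
[ 0.6596927  -0.06149417  0.28771516] [ 0.12907407 -0.04977885  0.28771516] [ 0.57021441 -0.05308724  0.11620796] 0.02018356267152309
1.7352191580957954 0.1745695778943406
[[-12, -2, 1], [-12, -2, 1], [-12, -3, 0], [-11, -2, -1], [-12, -2, -2], [-12, -2, -3], [-11, -2, -4], [-11, -3, -4], [-11, -2, -5], [-10, -2, -6], [-10, -1, -7], [-9, -2, -7], [-9, -2, -8], [-8, -1, -8], [-8, -2, -9], [-7, -1, -10], [-6, -1, -10], [-6, -1, -10], [-5, -1, -11], [-4, -1, -11], [-3, -1, -11], [-3, 0, -12], [-2, -1, -12], [-1, 0, -11], [0, 0, -12]]
```

Emit:
carry_out(jaw=[-0.6, -1, -1, -1, -1], travel=[[0, 0, -4], [0, 0, 0], [0, 0, 0], [-5, -1, 0], [-10, -2, 1]], turn=[[0, 0, 0], [0, 0, 0], [0, 0, 0], [0, 0, 0], [0, 0, 0]])

```text
time: 24.48
position: [0.6446, -0.0646, 0.2834]
eef_rot: [[0.983, 0.185, 0.006], [0.185, -0.983, 0.0], [0.006, 0.001, -1.0]]
contact_force: [3.9, 1.8, 6.8]
width: 0.0102
```

Emit:
carry_out(jaw=[-1, -1, -1, -1, -1], travel=[[-12, -2, 1], [-12, -2, 0], [-11, -2, -1], [-12, -2, -2], [-11, -2, -3]], turn=[[0, 0, 0], [0, 0, 0], [0, 0, 0], [0, 0, 0], [0, 0, 0]])

```text
time: 25.1
position: [0.5856, -0.0752, 0.2774]
eef_rot: [[0.983, 0.185, 0.004], [0.185, -0.983, -0.001], [0.004, 0.001, -1.0]]
contact_force: [4.8, -3.6, -0.4]
width: 0.01
```

```bash
cat > arc.py <<'E'
from h import *
p=np.load("fix.npy");s=state();x0=s["position"]
v=rz(p[2]).T@(x0-[p[0],p[1],0]);F=rz(p[2]).T@s["contact_force"]
c=np.array([.1005,.1155]);th=np.arctan2(v[2]-c[1],c[0]-v[0]);r=np.hypot(v[2]-c[1],c[0]-v[0]);print(th,r,"F fix",F.round(1),s["width"])
print("radial out",F@[-np.cos(th),0,np.sin(th)])
n=max(1,round(th*170/12));a=np.linspace(th,0,n+1)[1:];rr=np.linspace(r,.17,n+1)[1:]
P=np.array([fx(p,[c[0]-q*np.cos(t),v[1],c[1]+q*np.sin(t)])[0] for t,q in zip(a,rr)])
print(np.diff(np.vstack([np.zeros(3),np.round((P-x0)*1000)]),axis=0).astype(int).tolist())
E
python3 arc.py
```

```text
1.2893758297147417 0.16857420669649584 F fix [ 4.  -4.4 -0.4] 0.010047260086272667
radial out -1.5408398006809536
[[-11, -2, -4], [-11, -2, -4], [-11, -2, -5], [-10, -2, -7], [-10, -2, -6], [-9, -2, -8], [-9, -1, -8], [-8, -2, -9], [-8, -1, -9], [-7, -2, -10], [-6, -1, -10], [-5, -1, -11], [-5, -1, -11], [-4, -1, -12], [-3, 0, -12], [-2, -1, -12], [-2, 0, -12], [0, 0, -12]]
```

Forces are low, so I'll continue the arc.

Emit:
carry_out(jaw=[-1, -1, -1, -1, -1], travel=[[-11, -2, -4], [-11, -2, -4], [-11, -2, -5], [-10, -2, -7], [-10, -2, -6]], turn=[[0, 0, 0], [0, 0, 0], [0, 0, 0], [0, 0, 0], [0, 0, 0]])

```text
time: 25.72
position: [0.5325, -0.0849, 0.2512]
eef_rot: [[0.983, 0.185, 0.004], [0.185, -0.983, 0.0], [0.004, 0.001, -1.0]]
contact_force: [4.5, -1.0, 0.4]
width: 0.0102
```

Emit:
carry_out(jaw=[-1, -1, -1, -1, -1], travel=[[-9, -2, -8], [-9, -1, -8], [-8, -2, -9], [-8, -1, -9], [-7, -2, -10]], turn=[[0, 0, 0], [0, 0, 0], [0, 0, 0], [0, 0, 0], [0, 0, 0]])

```text
time: 26.35
position: [0.4918, -0.0925, 0.2068]
eef_rot: [[0.983, 0.185, 0.004], [0.185, -0.983, 0.001], [0.004, -0.0, -1.0]]
contact_force: [2.6, 5.7, 0.5]
width: 0.0102
```

```bash
python3 arc.py
```

```text
0.5705734415545363 0.1689545651145952 F fix [3.6 5.1 0.5] 0.01018870899494915
radial out -2.766062083422354
[[-6, -1, -10], [-6, -1, -11], [-4, -1, -11], [-4, -1, -12], [-3, 0, -11], [-2, -1, -12], [-2, 0, -12], [0, 0, -12]]
```

Emit:
carry_out(jaw=[-1, -1, -1, -1, -1], travel=[[-6, -1, -10], [-6, -1, -11], [-4, -1, -11], [-4, -1, -12], [-3, 0, -11]], turn=[[0, 0, 0], [0, 0, 0], [0, 0, 0], [0, 0, 0], [0, 0, 0]])

```text
time: 26.98
position: [0.4689, -0.0967, 0.1517]
eef_rot: [[0.983, 0.185, 0.003], [0.185, -0.983, 0.0], [0.003, 0.0, -1.0]]
contact_force: [3.6, 0.8, 1.7]
width: 0.0103
```

Emit:
carry_out(jaw=[-1, -1, -1, -1, -1], travel=[[-2, -1, -10], [-1, 0, -10], [0, 0, -8], [0, 0, -4], [0, 0, 0]], turn=[[0, 0, 0], [0, 0, 0], [0, 0, 0], [0, 0, 0], [0, 0, 0]])

```text
time: 27.6
position: [0.4647, -0.0976, 0.1188]
eef_rot: [[0.983, 0.185, -0.001], [0.185, -0.983, 0.001], [-0.001, -0.001, -1.0]]
contact_force: [-8.9, 2.3, -3.4]
width: 0.0101
```

```bash
python3 arc.py
```

```text
0.01950354426287699 0.16978593974567022 F fix [-8.3  3.9 -3.4] 0.010138030098491539
radial out 8.253768900737633
[[0, 0, -3]]
```

Emit:
carry_out(jaw=[-1, -1, -1, -1, -1], travel=[[0, 0, -2], [0, 0, -2], [0, 0, -2], [0, 0, 0], [0, 0, 0]], turn=[[0, 0, 0], [0, 0, 0], [0, 0, 0], [0, 0, 0], [0, 0, 0]])

```text
time: 28.22
position: [0.4645, -0.0976, 0.113]
eef_rot: [[0.983, 0.185, -0.001], [0.185, -0.983, 0.001], [-0.001, -0.001, -1.0]]
contact_force: [-10.6, 2.9, -0.7]
width: 0.0098
```

Run:
```python
from h import *
p=np.load("fix.npy");k=calibration("side")
cv2.imwrite("pics/s15.png",cv2.resize(get_image("side")[150:270,210:350],None,fx=5,fy=5,interpolation=cv2.INTER_CUBIC))
cv2.imwrite("pics/w15.png",get_image("wrist"))
for l in(0,.05):
  print(((proj(k,fx(p,[rail(l,-.086),rail(l,.086)]))-[210,150])*5).round())
  print(proj(calibration("wrist"),fx(p,[rail(l,-.086),rail(l,.086)])))
```

```text
[[477. 183.]
 [463. 333.]]
[[279.24802382 335.36850362]
 [278.85241105 -14.65719744]]
[[478. 171.]
 [464. 320.]]
[[279.59456986 345.95055588]
 [279.32373064 -24.86479689]]
```

View pics/s15.png

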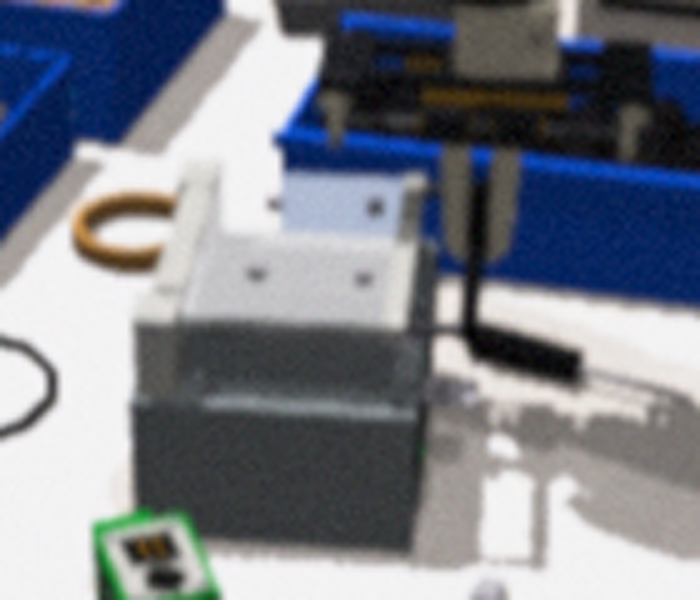

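View pics/w15.png

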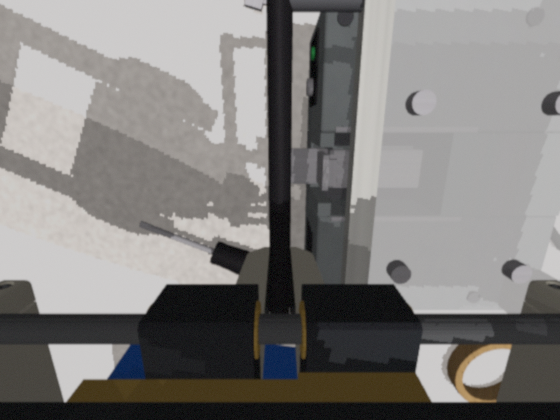

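Emit:
carry_out(jaw=[-1, -1, -1, -1, -1], travel=[[0, 0, -2], [0, 0, -2], [0, 0, 0], [0, 0, 0], [0, 0, 0]], turn=[[0, 0, 0], [0, 0, 0], [0, 0, 0], [0, 0, 0], [0, 0, 0]])

```text
time: 28.95
position: [0.4647, -0.0977, 0.1112]
eef_rot: [[0.983, 0.185, -0.0], [0.185, -0.983, 0.0], [-0.0, -0.0, -1.0]]
contact_force: [-22.5, 6.1, 22.7]
width: 0.0098
```

There is now a 23 N upward reaction, so the lid is on its stop. I'll release and move away.

Emit:
carry_out(jaw=[-0.48, -0.48, -0.48, -0.48, -0.48], travel=[[0, 0, 2], [0, 0, 0], [0, 0, 0], [0, 0, 20], [0, 0, 40]], turn=[[0, 0, 0], [0, 0, 0], [0, 0, 0], [0, 0, 0], [0, 0, 0]])

```text
time: 29.58
position: [0.4658, -0.0976, 0.1732]
eef_rot: [[0.983, 0.185, 0.002], [0.185, -0.983, 0.0], [0.002, -0.0, -1.0]]
contact_force: [-0.1, 0.0, 0.2]
width: 0.0241
```

Emit:
carry_out(jaw=[-0.48, -0.48, -0.48, -0.48, -0.48], travel=[[0, 0, 50], [0, -20, 50], [-15, -50, 20], [-15, -50, 0], [-15, -50, 0]], turn=[[0, 0, 0], [0, 0, 0], [0, 0, 0], [0, 0, 0], [0, 0, 0]])

```text
time: 30.2
position: [0.4206, -0.2692, 0.2944]
eef_rot: [[0.983, 0.185, 0.005], [0.185, -0.983, -0.001], [0.005, 0.002, -1.0]]
contact_force: [0.6, 0.2, 0.2]
width: 0.0242
```

Emit:
carry_out(jaw=[-0.48, -0.48, -0.48, -0.48, -0.48], travel=[[-10, -50, 0], [-10, -40, 0], [0, -20, 0], [0, 0, 0], [0, 0, 0]], turn=[[0, 0, 0], [0, 0, 0], [0, 0, 0], [0, 0, 0], [0, 0, 0]])

```text
time: 30.82
position: [0.4017, -0.3768, 0.293]
eef_rot: [[0.983, 0.186, 0.004], [0.186, -0.983, -0.0], [0.004, 0.001, -1.0]]
contact_force: [0.3, 0.3, -0.5]
width: 0.0243
```

Run:
```python
from h import *
p=np.load("fix.npy")
im=get_image("side");tp=get_image("top");k=calibration("side");kt=calibration("top")
cv2.imwrite("pics/s16.png",cv2.resize(im[150:270,210:350],None,fx=5,fy=5,interpolation=cv2.INTER_CUBIC))
cv2.imwrite("pics/s16f.png",im);cv2.imwrite("pics/t16.png",tp)
for l in(0,.02,.05):
  print(((proj(k,fx(p,[rail(l,-.086),rail(l,.086)]))-[210,150])*5).round())
R=np.array(kt["R"]);t=np.array(kt["t"])
for q in ["cassette","nest","screwdriver","tweezers","cup","headset","tape_roll","pump_bottle"]:
    for r in recognise("top",q)[:3]: print(q,round(r["p"],2),(R.T@(np.array(r["centre"])-t)).round(3))
print(state()["time"],state()["position"],state()["contact_force"])
a=cv2.absdiff(cv2.imread("pics/top0.png"),tp);print(a.mean())
```

```text
[[477. 183.]
 [463. 333.]]
[[478. 178.]
 [464. 328.]]
[[478. 171.]
 [464. 320.]]
cassette 0.79 [0.459 0.358 0.078]
cassette 0.77 [0.562 0.181 0.074]
cassette 0.69 [0.281 0.311 0.075]
nest 0.78 [0.582 0.349 0.036]
nest 0.15 [ 0.792 -0.034  0.012]
screwdriver 0.78 [ 0.435 -0.152  0.023]
tweezers 0.72 [0.416 0.122 0.006]
cup 0.72 [0.72  0.3   0.031]
headset 0.69 [ 0.79  -0.034  0.009]
tape_roll 0.82 [ 0.733 -0.236  0.018]
tape_roll 0.39 [0.522 0.361 0.007]
tape_roll 0.19 [ 0.546 -0.031  0.141]
pump_bottle 0.73 [0.724 0.164 0.107]
pump_bottle 0.49 [0.453 0.35  0.081]
pump_bottle 0.43 [ 0.54  -0.033  0.14 ]
31.325 [ 0.40134586 -0.37763169  0.29258051] [-0.79308935 -0.27008835  0.25356767]
13.589246031746033
```

View pics/s16.png

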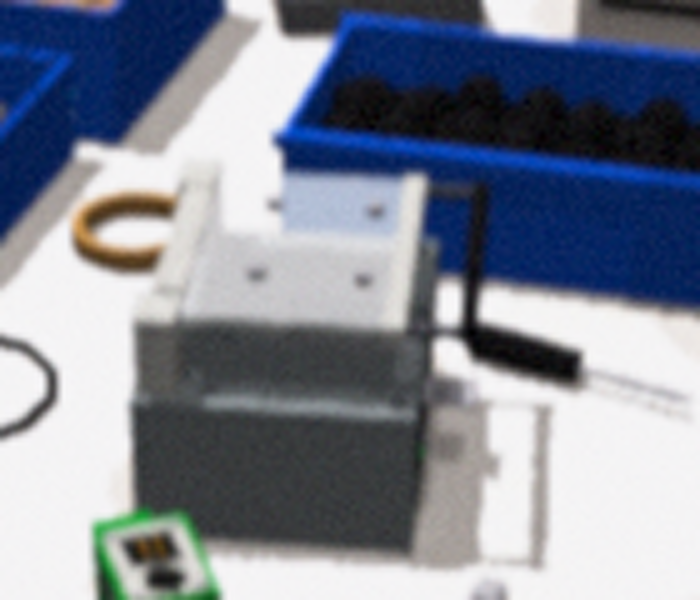

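View pics/t16.png

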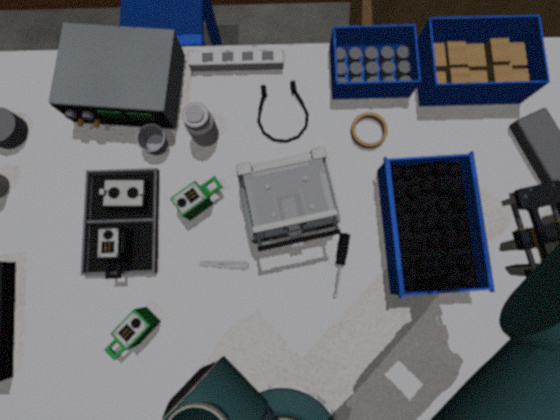

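View pics/s16f.png

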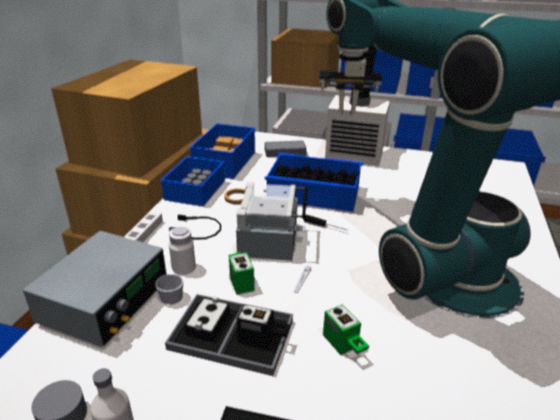

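```bash
python3 -c "
from workcell import *
print(job_done())"
```

```text
the job is handed in; nothing more can be done
None
```

I handed the job in at about 31 s of the 72 s allowed. I took the cassette out in the order you asked, stood it in the tray and closed the lid again.

**What I did**
- **Lid:** I gripped the rail and swung the lid up to about 1.74 rad.
- **Latch:** I slid the closed fingers in sideways under the handle, leaning 37°, and pressed the pad. The cassette sprang up by itself, and two wrist views put its top at 141 mm.
- **Cassette:** I lifted it straight out and set it down in the tray's empty near half, feeling contact with the floor before I released it.
- **Closing:** I swung the lid back down until it met its stop, with a push-back of about 23 N.

**Last checks**
- **Lid and cassette:** The lid looks level, and the rail is where it was at the start to within a pixel. The cassette stands upright in the near half at about (0.459, 0.358), with its handle reaching over the near wall.
- **Other things:** The bottle, cup, headset, tape roll, nest, tweezers and both green look-alikes are within about 4 mm of where they started, which is the measuring error. The screwdriver looks unmoved too, though its start position came from the other camera and differs by about 10 mm.
- **Robot:** The arm is touching nothing.

**What disagreed or went wrong**
- A full 45° lean at the latch was out of the arm's reach, so I used 37°.
- While I raised the lid, the force on the rail rose to about 47 N because my arc was slightly off, so I corrected it on the way.
- The wrist read 16 N sideways for a moment as the fingers moved in beside the handle. It was gone by the next reading, and I did not find the cause.
- My fit of the tray from the fixed cameras was 2 to 3 mm off sideways, and I corrected it with the wrist camera before setting the cassette down.

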